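# Unlock sample holders and clamp them on the mixer

## Task

Take every sample holder out of the transport box, turning each one until its foot bar lines up with its slot in the guard plate so that it can be lifted out, and stand them upright in a row along the middle of the mixer's tray, where the clamp bar will come over them. Then swing the mixer's clamp bar fully over the tray and screw its knurled nut down clockwise until it stops tight. Also lay the loose cover plate flat and squarely centred on the emptied box, and leave the other things on the bench where they are.

Things in the scene. Friction and masses are not known exactly. Their poses are not given: they have to be found in the camera images.
- holder1_center (a point): sample holder 1 of four alike (only 2 or 3 present), 102 mm tall, 90 g: foot bar 60 x 26 x 10 mm; neck 20 mm across; barrel 36 mm across, 28 to 62 mm above the underside; on top a flat grip fin 44 long, 12 thick, 40 mm tall. Point: on the axis, half-way up, 51 mm above the underside. x along foot and fin (parallel), y across the fin, z up. The foot is caught under the guard until in line with its slot.
- holder2_center (a point): sample holder 2 of four alike (only 2 or 3 present), 102 mm tall, 90 g: foot bar 60 x 26 x 10 mm; neck 20 mm across; barrel 36 mm across, 28 to 62 mm above the underside; on top a flat grip fin 44 long, 12 thick, 40 mm tall. Point: on the axis, half-way up, 51 mm above the underside. x along foot and fin (parallel), y across the fin, z up. The foot is caught under the guard until in line with its slot.
- holder3_center (a point): sample holder 3 of four alike (only 2 or 3 present), 102 mm tall, 90 g: foot bar 60 x 26 x 10 mm; neck 20 mm across; barrel 36 mm across, 28 to 62 mm above the underside; on top a flat grip fin 44 long, 12 thick, 40 mm tall. Point: on the axis, half-way up, 51 mm above the underside. x along foot and fin (parallel), y across the fin, z up. The foot is caught under the guard until in line with its slot.
- holder4_center (a point): sample holder 4 of four alike (only 2 or 3 present), 102 mm tall, 90 g: foot bar 60 x 26 x 10 mm; neck 20 mm across; barrel 36 mm across, 28 to 62 mm above the underside; on top a flat grip fin 44 long, 12 thick, 40 mm tall. Point: on the axis, half-way up, 51 mm above the underside. x along foot and fin (parallel), y across the fin, z up. The foot is caught under the guard until in line with its slot.
- guard_center (a point): centre of the guard plate's top face on the fixed blue-sided box, 190 (x) x 170 (y) x 26 mm tall; z up. Plate 6 mm thick, four slots 72 mm (x) x 38 mm (y) at (+-42, +-40) mm from here; below, one open space 14 mm high. Holders stand on its floor, 20 mm below here, on their slots' centres, feet turned 50 to 90 degrees off the slot. A foot passes within about 8 degrees of the slot's x, near its centre.
- slot1 (a point): centre of slot 1 in the guard plate's top face, the one where holder 1 starts; x runs along the slot
- slot2 (a point): centre of slot 2 in the guard plate's top face, the one where holder 2 starts; x runs along the slot
- slot3 (a point): centre of slot 3 in the guard plate's top face, the one where holder 3 starts; x runs along the slot
- slot4 (a point): centre of slot 4 in the guard plate's top face, the one where holder 4 starts; x runs along the slot
- tray_center (a point): centre of the floor of the mixer's steel tray (fixed, white housing). Inside it is 100 mm (x) by 200 mm (y), rim 10 mm high, 5 mm thick; x, y, z (up) are the mixer's axes. The clamp bar's post, 24 mm across, stands at y = +130 mm. Three holders fit in a row along y, for instance with their feet along x and centres at y = -70, -15 and +40 mm.
- bar_handle (a point): upright black round peg, 22 mm across, 44 mm tall, near the free end of the aluminium clamp bar; the point is on its axis, 22 mm above the bar's top face. It moves round the post's axis at a radius of 205 mm. The bar is 64 mm wide, 10 mm thick; its underside is about 10 mm above the tops of standing holders until the nut lowers it.
- clamp_bar (a joint): angle of the clamp bar about its upright post (rad): 0 = straight over the tray along the mixer's -y, at its stop; grows as it swings aside towards the mixer's -x (1.2 to 1.45 at the start, 1.7 at most). It moves with slight friction and stays where it is left.
- nut_grip (a point): the black knurled nut on top of the post, 46 mm across and 36 mm tall; the point is on its axis, 22 mm above its underside (14 mm below its top), the post's axis of swing
- clamp_nut (a joint): how far the nut has been screwed down (rad): grows as it is turned clockwise seen from above, 4.2 = tight against its stop; it starts between 0 and 0.5. The nut and the bar go down 2 mm per rad. It needs about 0.15 N m and stays where it is left.
- cover_center (a point): the loose grey plastic cover plate, 180 mm (x) by 160 mm (y) by 8 mm, about 0.3 kg, lying on the bench: in its middle stands a grip fin 60 mm long (along x), 14 mm thick (y) and 42 mm tall above the plate. The point is on the centre line, 25 mm above the underside; z is up.
- jar: a specimen jar, 52 mm across, 75 mm tall, origin at its underside: bystander
- timer: a white bench timer, 60 x 75 x 24 mm, origin at its underside: bystander
- marker: a marker pen, 130 mm long, 14 mm thick, origin at its underside: bystander
- cover: the same cover plate; origin at the centre of its underside
Mind the look-alikes: they are no part of the job. What is shaped like the cover but red is not meant.

How it is judged:
On the way, in this order (a step that is already met when the one before it is completed fails the run):
1. every sample holder present stands upright on the floor of the mixer's tray (x of holder1_center in the frame of tray_center between -0.03 and 0.03 m and y of holder1_center in the frame of tray_center between -0.095 and 0.095 m and z of holder1_center in the frame of tray_center between 0.044 and 0.058 m and angle between each of holder1_center, holder2_center, holder3_center, holder4_center's own z axis and vertical below 0.12 rad and x of holder2_center in the frame of tray_center between -0.03 and 0.03 m and y of holder2_center in the frame of tray_center between -0.095 and 0.095 m and z of holder2_center in the frame of tray_center between 0.044 and 0.058 m and x of holder3_center in the frame of tray_center between -0.03 and 0.03 m and y of holder3_center in the frame of tray_center between -0.095 and 0.095 m and z of holder3_center in the frame of tray_center between 0.044 and 0.058 m and x of holder4_center in the frame of tray_center between -0.03 and 0.03 m and y of holder4_center in the frame of tray_center between -0.095 and 0.095 m and z of holder4_center in the frame of tray_center between 0.044 and 0.058 m), for 0.2 s.
2. the clamp bar is swung over the tray, the holders still standing in it (all of step 1 and value of joint clamp_bar below 0.1 rad), for 0.2 s.
3. the nut is screwed down tight (value of joint clamp_nut above 4.1 rad and value of joint clamp_bar below 0.1 rad), for 0.2 s.
At the end, for the whole second after the job is handed in: holders stand upright (0.12 rad) on the tray floor, within 30 mm of its long centre line and 95 mm of its middle; clamp bar within 0.1 rad of its stop, nut within 0.1 rad of tight; cover at rest flat on the guard plate, within 18 mm of its centre and 0.15 rad of square (all of step 1 and all of step 3 and horizontal distance between cover_center and guard_center below 0.018 m and z of cover_center in the frame of guard_center between 0.02 and 0.031 m and angle between cover_center's own z axis and vertical below 0.06 rad and angle between the x axis of cover_center and the x axis of guard_center, either way round below 0.15 rad and linear speed of cover below 0.02 m/s); the robot touches nothing.
It fails at once if a bystander (jar, timer or marker) is shifted more than 30 mm (distance of any of jar, timer, marker from where it was at the start of the episode above 0.03 m).
Of holder1, holder2, holder3, holder4 only 2 to 3 are there at a start; the rules pass over those that are not, and their reading is None.
At some moment in a run one of cover may be knocked a few centimetres aside while the robot is not near it.
It also fails if it takes over 200 s, if anything falls off the work surface, if the arm or the gripper's body presses on something with over 40 N, if the wrist force passes 120 N, or if a joint passes its speed limit or range.

## Robot

A 7-joint arm with a two-finger parallel gripper is mounted at the origin on the work surface. World frame = base frame: x ahead of the robot, y to its left, z up, the work surface at z = 0. Lengths are in m, angles in rad, forces in N, time in s.
With the tool pointing down it reaches from about 0.4 to 0.85 m from the base axis. Payload 10.4 kg.
Tool frame: the origin (TCP) lies on the centre line of the jaws, within the pads' length; the fingertips stand r.tip_extent ahead of it and the grasp point (between the pads) lies 3 mm ahead of it (r.tip_extent is the distance from the TCP to the fingertips, in m); z points along the fingers, y is the direction in which the jaws open and shut (so a half turn about z gives the same grasp; the last joint's range is limited). The gripper opens to 87 mm and grips with 3 to 60 N. Pads are 19 mm wide; open, the fingers measure 117 mm over their backs; the gripper's body (75 mm by 190 mm) begins 51 mm behind the grasp point.
Start: joints at [-1.292, 0.332, -0.065, 1.46, 0.022, 1.35, -0.088], TCP at [0.186, 0.597, 0.245] pointing down, gripper open.
Joint ranges: [-2.6, 2.6], [-0.5, 2.12], [-1.47, 1.34], [0.16, 2.42], [-1.27, 4.41], [0.06, 2.06], [-2.6, 2.6]. Speed limits (rad/s): [2.22, 2.22, 2.79, 2.79, 3.14, 3.14, 3.14].

## Interface

Orientations are given as a unit quaternion [x, y, z, w].
In Python, from bench import r gives the robot as it stands. The module is installed in compiled form; this text tells all that it offers.
- The arm moves only by the shell command python3 -m jog 'ROWS' [FORCE]. ROWS is JSON, a list of rows, each a list of 5 numbers: the shift along the tool's x, y, z in cm, then the turn about the tool's z in rad, then the closure, from 0 (fully open) to 1 (shut). A call has exactly 10 rows; each row shifts and turns the pose as measured when the row begins, along the tool's axes as they then stand; what a row does not reach is not made up. A row lasts 1/10 s, in which the tool goes at most 50 mm and 8.59 degrees, less where a joint would pass 70% of its speed; a pose out of reach is approached as far as the arm can. A call with a gripper value outside its range is refused whole. The fingers move at their own pace and stop on an object; FORCE is the grip in N (left out, the last holds). Time passes only in rows, so rows that do not move let the fingers close, or fill a call up. It gives the time, the measured TCP pose, the force and the opening at its end, in the units of the state.
- r.read_state(): the state, without advancing time (a new reading comes with each control period).
- r.camera(name): name is "side" or "top" or "wrist"; returns a dict with "pixels" (400x640x3 uint8, red, green, blue), "fx", "fy", "cx", "cy" (pixels), "camera_from_world" (4x4, takes a point from world to camera coordinates). Camera axes: x right, y up, looking along -z (the intrinsics and any distortion apply to the point x, -y, -z); pixel columns grow to the right and rows downward; lengths in m; the calibration is good to about 2 mm. A picture is of the moment at which its call begins. There is no depth.
- r.close_job(): hands the job in, once; it reports no verdict.
The state is a dict: "time": time; "joint_positions": joint angles; "joint_vel": joint speeds; "joint_torque": joint torques, N m; "ee_pos": TCP position; "eef_rot": TCP orientation; "ft_force": force on the tool from outside, world axes, zero at the start; "torque": the same for the moment, N m; "width": finger opening in m.
Only numpy, scipy, OpenCV 4.12 (cv2) and the standard library are available. Lean on these libraries where they do the work, as an engineer would, in place of code of your own. Each camera call takes 0.05 s, during which the arm holds its last target. There are 200 camera calls.

## Working session

There is one attempt and no reset: what is moved stays moved. The work goes in short steps, Python scripts to look and compute and a shell command to move; the robot and the scene stay as the last step left them, time stands still between calls to the robot, and variables do not carry over. Pictures are saved under pics/ and viewed, about 12 in all and at most 16, crops included, and the job is handed in when it is done.

```bash
mkdir -p pics
cat > h.py <<'E'
import numpy as np, cv2
from bench import r
from scipy.spatial.transform import Rotation as R
def shot(name,fn):
    c=r.camera(name); cv2.imwrite('pics/'+fn,c['pixels'][:,:,::-1]); np.save('pics/'+fn[:-4]+'.npy',c,allow_pickle=True); return c
def load(fn): return np.load('pics/'+fn+'.npy',allow_pickle=True).item()
def ray(c,u,v):
    T=np.linalg.inv(c['camera_from_world']); d=np.array([(u-c['cx'])/c['fx'],-(v-c['cy'])/c['fy'],-1.])
    return T[:3,3],T[:3,:3]@d
def onz(c,u,v,z):
    o,d=ray(c,u,v); return o+d*(z-o[2])/d[2]
def proj(c,p):
    q=c['camera_from_world']@np.append(p,1); return c['cx']+c['fx']*q[0]/-q[2], c['cy']-c['fy']*q[1]/-q[2]
def goto(p,yaw=None):
    """print shift in tool axes (cm) to world p, tool turn for the tool's y axis (jaw) to world yaw"""
    s=r.read_state(); M=R.from_quat(s['eef_rot']).as_matrix()
    d=M.T@(np.array(p)-s['ee_pos'])*100
    t=None
    if yaw is not None:
        cur=np.arctan2(M[1,1],M[0,1]); t=-((yaw-cur+np.pi/2)%np.pi-np.pi/2)
    print('pos',np.round(s['ee_pos'],4),'shift cm',np.round(d,2),'turn',None if t is None else round(t,3),'j7',round(s['joint_positions'][6],2))
def st():
    s=r.read_state(); M=R.from_quat(s['eef_rot']).as_matrix()
    print('t',round(s['time'],2),'p',np.round(s['ee_pos'],4),'jawyaw',round(np.arctan2(M[1,1],M[0,1]),3),'z',np.round(M[:,2],3),'F',np.round(s['ft_force'],1),'w',round(s['width'],4),'j',np.round(s['joint_positions'],2))
E
python3 - <<'E'
from h import *
for n in('top','side','wrist'):
    c=shot(n,n+'0.png'); print(n,c['fx'],c['cx'],c['cy'],np.round(np.linalg.inv(c['camera_from_world'])[:3],3).tolist(), c.keys())
st(); print(r.tip_extent)
E
```

```text
top 438.82475302755665 319.09889374226265 201.01415742658835 [[0.003, 0.979, -0.206, 0.258], [-1.0, 0.002, -0.005, 0.001], [-0.004, 0.206, 0.979, 1.159]] dict_keys(['pixels', 'fx', 'fy', 'cx', 'cy', 'camera_from_world'])
side 370.0334913041403 319.97997336542613 203.17916764293994 [[1.0, -0.004, -0.007, 0.435], [-0.004, 0.49, -0.872, -0.753], [0.007, 0.872, 0.49, 0.564]] dict_keys(['pixels', 'fx', 'fy', 'cx', 'cy', 'camera_from_world'])
wrist 355.902591993293 319.2419767789947 203.9959547079632 [[0.297, -0.924, -0.239, 0.122], [0.955, 0.287, 0.075, 0.617], [-0.001, -0.251, 0.968, 0.383]] dict_keys(['pixels', 'fx', 'fy', 'cx', 'cy', 'camera_from_world'])
t 0.15 p [0.1857 0.5965 0.244 ] jawyaw 1.269 z [-0.    -0.001 -1.   ] F [ 0.7  0.5 -0.7] w 0.0872 j [-1.29  0.33 -0.06  1.46  0.02  1.35 -0.09]
0.022
```

View pics/top0.png

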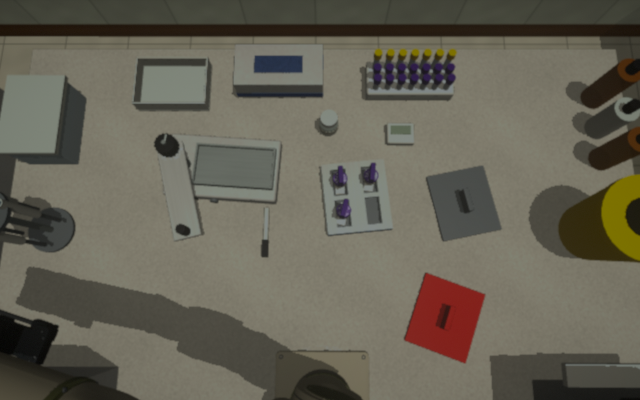

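View pics/side0.png

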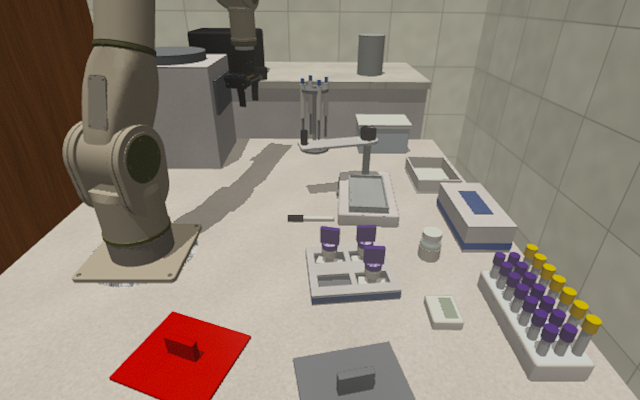

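Run:
```python
from h import *
c=load('top0'); im=c['pixels']; 
a=cv2.resize(im[120:250,140:300],None,fx=4,fy=4,interpolation=2); b=cv2.resize(im[150:245,310:400],None,fx=6,fy=6,interpolation=2)
b=b[:520]; o=np.zeros((520+0,640,3),np.uint8); 
cv2.imwrite('pics/cropA.png',a[:,:,::-1]); cv2.imwrite('pics/cropB.png',cv2.resize(im[150:250,310:510],None,fx=4,fy=4,interpolation=2)[:,:,::-1])
for n,u,v,z in [('nut top',167,146,.2),('handle',183,230,.2),('tray',235,167,.05),('box',357,198,.026),('cover',463,202,.03),('jar',328,122,.07),('pen',265,230,.01),('timer',400,133,.02)]:
    print(n,np.round(onz(c,u,v,z),3))
hsv=cv2.cvtColor(im,cv2.COLOR_RGB2HSV)
# red/grey plates
m=((hsv[...,2]<115)&(hsv[...,1]<40)).astype(np.uint8); m[:, :420]=0; m[:,510:]=0; m[:160]=0; m[250:]=0
k=max(cv2.findContours(m,0,2)[0],key=cv2.contourArea)
P=np.array([onz(c,*q[0],.008)[:2] for q in k],np.float32); print('cover',cv2.minAreaRect(P))
# purple
m=((hsv[...,0]>120)&(hsv[...,0]<160)&(hsv[...,1]>60)).astype(np.uint8); m[:,:310]=0;m[:,400:]=0;m[:150]=0
for k in cv2.findContours(m,0,2)[0]:
    if cv2.contourArea(k)>15: print('purple',cv2.boundingRect(k),cv2.minAreaRect(k))
```

```text
nut top [0.588 0.355 0.2  ]
handle [0.394 0.305 0.2  ]
tray [0.582 0.227 0.05 ]
box [ 0.505 -0.094  0.026]
cover [ 0.494 -0.371  0.03 ]
jar [ 0.7   -0.017  0.07 ]
pen [0.421 0.149 0.01 ]
timer [ 0.689 -0.214  0.02 ]
cover ((0.49767613410949707, -0.37725090980529785), (0.18384245038032532, 0.16665586829185486), 11.713778495788574)
purple (337, 199, 14, 18) ((344.7500305175781, 208.75003051757812), (13.435027122497559, 15.55634880065918), 45.0)
purple (338, 166, 8, 18) ((341.5, 174.5), (17.0, 7.0), 90.0)
purple (365, 163, 11, 19) ((370.0, 172.0), (18.0, 10.0), 90.0)
```

View pics/cropA.png

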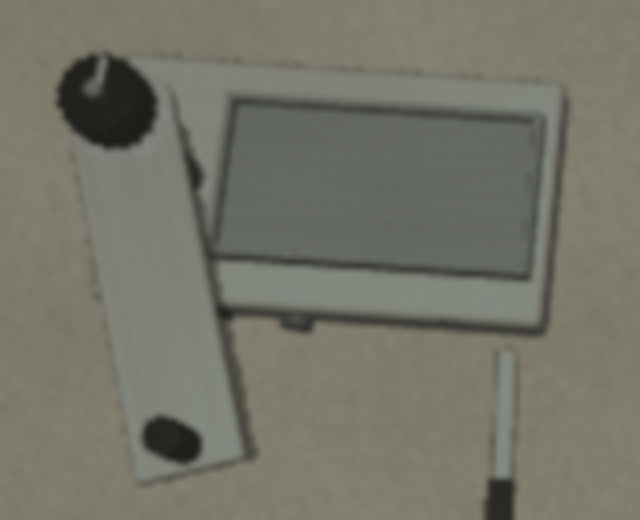

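View pics/cropB.png

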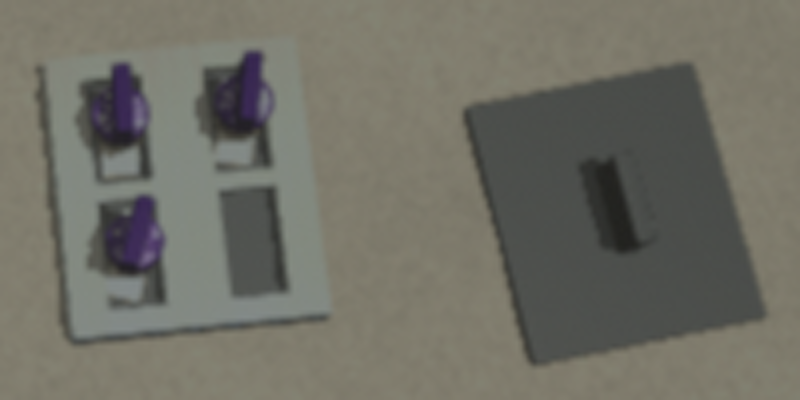

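The look-alike plates are the grey one at (464,202) and the red one at (445,317). The description says grey plastic and rules out red, and the crop confirms the grey plate with its fin at (464,202). Three holders stand at (341,175), (370,172) and (345,209), and the empty slot is at (374,210). The mixer's nut is at (167,146) and the bar handle at (183,230). The fins look nearly parallel to the slots, which contradicts the description, so I'm going closer with the wrist camera.

Run:
```python
from h import *
goto([.25,.3,.34],np.pi/2); goto([.42,-.09,.34],np.pi/2)
```

```text
pos [0.1857 0.5965 0.244 ] shift cm [-14.95 -26.41  -9.58] turn -0.302 j7 -0.09
pos [0.1857 0.5965 0.244 ] shift cm [-42.78 -58.6   -9.54] turn -0.302 j7 -0.09
```

```bash
python3 -m jog '[[0,0,-5,0,0],[0,0,-5,0,0],[-2.8,-3.9,0,0,0],[-2.8,-3.9,0,0,0],[-2.8,-3.9,0,0,0],[-2.8,-3.9,0,0,0],[-2.8,-3.9,0,0,0],[-2.8,-3.9,0,0,0],[-2.8,-3.9,0,0,0],[-2.8,-3.9,0,0,0]]'
python3 - <<'E'
from h import *
st();goto([.42,-.09,.34],np.pi/2)
E
```

```text
time: 1.15
ee_pos: [0.3081, 0.2244, 0.3451]
eef_rot: [0.146, 0.989, -0.001, -0.001]
ft_force: [1.4, -0.4, 0.3]
width: 0.087
t 1.15 p [0.3081 0.2244 0.3451] jawyaw 1.278 z [-0.003 -0.002 -1.   ] F [ 1.4 -0.4  0.3] w 0.087 j [-0.99 -0.27  0.19  1.86  0.05  1.54  0.47]
pos [0.3081 0.2244 0.3451] shift cm [-19.79 -26.88   0.54] turn -0.293 j7 0.47
```

```bash
python3 -m jog '[[-2.6,-3.6,0,0,0],[-2.6,-3.6,0,0,0],[-2.6,-3.6,0,0,0],[-2.6,-3.6,0,0,0],[-2.6,-3.6,0,0,0],[-2.6,-3.6,0,0,0],[-2.6,-3.6,0,0,0],[-1.3,-1.8,0,0,0],[0,0,0,-0.147,0],[0,0,0,-0.147,0]]'
python3 - <<'E'
from h import *
st();c=shot('wrist','w1.png'); print(np.round(np.linalg.inv(c['camera_from_world'])[:3],3).tolist())
E
```

```text
time: 2.15
ee_pos: [0.4174, -0.1136, 0.344]
eef_rot: [0.003, 1.0, 0.001, -0.001]
ft_force: [0.1, -0.4, -0.2]
width: 0.0866
t 2.15 p [ 0.4174 -0.1136  0.344 ] jawyaw 1.566 z [-0.002  0.002 -1.   ] F [ 0.1 -0.4 -0.2] w 0.0866 j [-0.85 -0.31  0.83  1.8   0.22  1.56  1.51]
[[0.005, -0.969, -0.249, 0.351], [1.0, 0.005, -0.002, -0.114], [0.003, -0.249, 0.969, 0.484]]
```

View pics/w1.png

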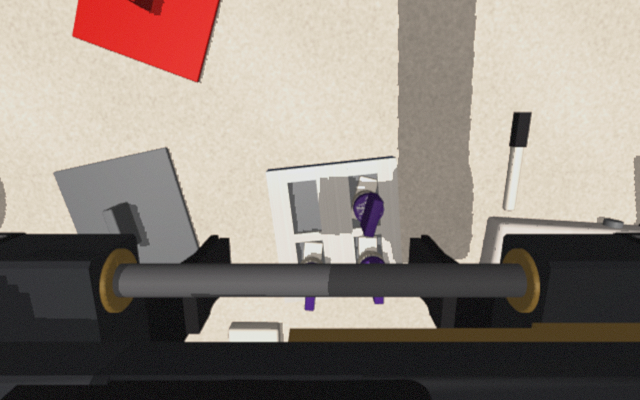

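```bash
python3 -m jog '[[-4,0,0,0,0],[-4,0.5,0,0,0],[-4,0.5,0,0,0],[-4,0.5,0,0,0],[-2,0.5,0,0,0],[0,0,0,0,0],[0,0,0,0,0],[0,0,0,0,0],[0,0,0,0,0],[0,0,0,0,0]]'
python3 - <<'E'
from h import *
st();c=shot('wrist','w2.png'); cv2.imwrite('pics/w2c.png',cv2.resize(c['pixels'][0:230,220:500],None,fx=2.5,fy=2.5)[:,:,::-1])
E
```

```text
time: 3.2
ee_pos: [0.5869, -0.092, 0.3434]
eef_rot: [0.005, 1.0, 0.007, -0.001]
ft_force: [0.0, 0.0, 0.1]
width: 0.087
t 3.2 p [ 0.5869 -0.092   0.3434] jawyaw 1.56 z [-0.001  0.014 -1.   ] F [0.  0.  0.1] w 0.087 j [-0.74  0.37  1.11  1.42 -0.34  1.55  1.91]
```

View pics/w2c.png

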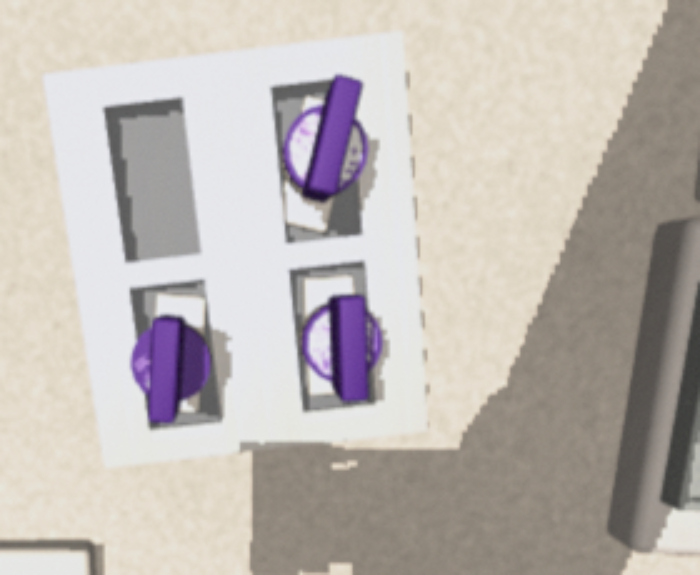

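The close-up shows the grey, empty slot at the upper left of the crop. The three holders are at crop (326,151), (172,360) and (343,342), with their fins only about 5–20° off the slots. That is less than the description says, so I'm measuring it.

```bash
python3 - <<'E'
from h import *
c=load('w2'); f=lambda u,v,z: onz(c,u/2.5+220,v/2.5,z)
g=[f(u,v,.026) for u,v in((44,75),(403,33),(428,430),(105,468))]
print('guard',np.round(np.mean(g,0),4),[round(np.linalg.norm(g[i]-g[(i+1)%4]),3) for i in range(4)])
ax=(g[0]+g[1]-g[2]-g[3]); yaw=np.arctan2(-ax[1],-ax[0]); print('yaw x',yaw, 'from y', np.arctan2(*((g[1]+g[2]-g[0]-g[3])[:2]*[-1,1])))
C=np.mean(g,0)
for i in(-1,1):
  for j in(-1,1): print('slot',i,j,np.round(C[:2]+R.from_euler('z',yaw).as_matrix()[:2,:2]@[i*.042,j*.04],4))
for n,b,e in(('TR',(326,151),((362,82),(338,198))),('BL',(172,360),((184,320),(174,420))),('BR',(343,342),((365,297),(367,398)))):
    p=[f(*q,.108) for q in e]; d=p[1]-p[0]
    print(n,np.round(f(*b,.068),4),'fin yaw',round(np.arctan2(d[1],d[0]),3),'len',round(np.linalg.norm(d),3))
t=load('top0')  # post & tray
tr=[onz(t,u/4+140,v/4+120,.06) for u,v in((230,98),(545,115),(528,277),(213,257))]
for z in(.045,.06,.075):
    q=[onz(t,u/4+140,v/4+120,z) for u,v in((230,98),(545,115),(528,277),(213,257))]
    print(z,np.round(np.mean(q,0),3),[round(np.linalg.norm(q[i]-q[(i+1)%4]),3) for i in range(4)])
s=load('side0');
E
python3 - <<'E'
import sys; sys.path.insert(0,'.')
import os; os.chdir('.')
from h import *
s=load('side0'); cv2.imwrite('pics/sideC.png',cv2.resize(s['pixels'][110:230,280:420],None,fx=5,fy=5)[:,:,::-1])
E
```

```text
guard [ 0.5111 -0.0879  0.026 ] [np.float64(0.169), np.float64(0.188), np.float64(0.17), np.float64(0.19)]
yaw x 0.10171103073616981 from y 0.10258914588832634
slot -1 -1 [ 0.4734 -0.1319]
slot -1 1 [ 0.4652 -0.0524]
slot 1 -1 [ 0.5569 -0.1234]
slot 1 1 [ 0.5488 -0.0438]
TR [ 0.4655 -0.0528  0.068 ] fin yaw -0.201 len 0.043
BL [ 0.5551 -0.1228  0.068 ] fin yaw -0.13 len 0.042
BR [ 0.5478 -0.044   0.068 ] fin yaw 0.043 len 0.042
0.045 [0.585 0.229 0.045] [np.float64(0.211), np.float64(0.111), np.float64(0.207), np.float64(0.109)]
0.06 [0.581 0.226 0.06 ] [np.float64(0.208), np.float64(0.11), np.float64(0.204), np.float64(0.108)]
0.075 [0.576 0.223 0.075] [np.float64(0.205), np.float64(0.108), np.float64(0.201), np.float64(0.106)]
```

View pics/sideC.png

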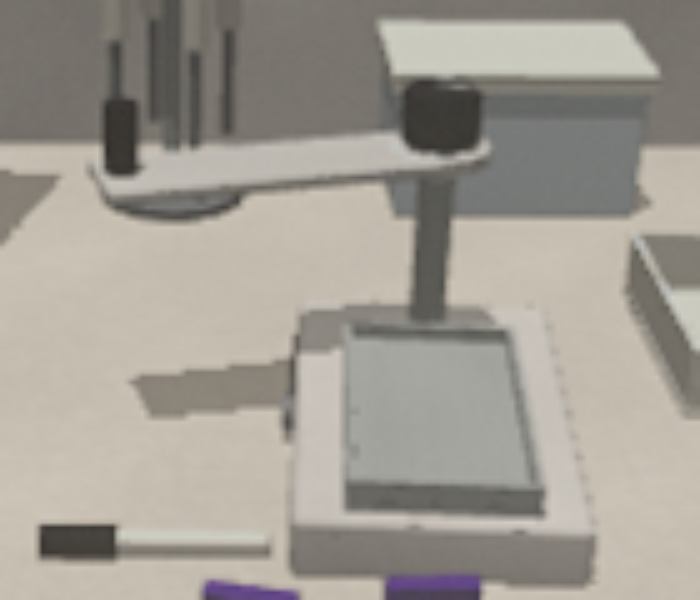

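Run:
```python
from h import *
t=load('top0'); s=load('side0')
def tri(n,a,b):
    o1,d1=ray(t,a[0]/4+140,a[1]/4+120); o2,d2=ray(s,b[0]/5+280,b[1]/5+110)
    k=np.linalg.lstsq(np.stack([d1,-d2],1),o2-o1,rcond=None)[0]; p,q=o1+d1*k[0],o2+d2*k[1]
    print(n,np.round((p+q)/2,4),'gap',round(np.linalg.norm(p-q)*1000,1))
tri('tray inner -x-y rim',(528,277),(349,484)); tri('tray inner +x-y',(545,115),(540,486))
tri('tray +x+y',(232,98),(510,329)); tri('tray -x+y',(213,257),(349,327))
tri('nut mid',(107,100),(442,116)); tri('handle mid',(172,440),(122,135)); tri('handle top',(158,430),(122,100)); tri('handle base',(187,449),(122,172))
tri('housing -x-y top',(545,328),(290,525)); tri('housing +x-y top',(562,90),(594,533))
```

```text
tray inner -x-y rim [0.5228 0.128  0.0571] gap 4.1
tray inner +x-y [0.6282 0.119  0.0622] gap 0.6
tray +x+y [0.642  0.3259 0.0591] gap 2.1
tray -x+y [0.537  0.3328 0.0563] gap 6.4
nut mid [0.594  0.3598 0.1897] gap 0.1
handle mid [0.3953 0.3073 0.1943] gap 1.4
handle top [0.3967 0.3082 0.2158] gap 0.8
handle base [0.3943 0.3058 0.1714] gap 3.0
housing -x-y top [0.4919 0.1183 0.0369] gap 1.2
housing +x-y top [0.6568 0.1107 0.0368] gap 3.8
```

```bash
python3 -c "
from h import *
goto([.5485,-.044,.095],1.614)"
```

```text
pos [ 0.5869 -0.0922  0.3436] shift cm [ 3.86  4.44 24.92] turn -0.054 j7 1.91
```

```bash
python3 -m jog '[[1.9,2.2,2,-0.05,0.4],[1.9,2.2,3,0,0.4],[0,0,4,0,0.4],[0,0,4,0,0.4],[0,0,4,0,0.4],[0,0,1,0,0.4],[0,0,0,0,0.4],[0,0,0,0,0.4],[0,0,0,0,0.4],[0,0,0,0,0.4]]' 20; python3 -c "
from h import *
st();goto([.5485,-.044,.095],1.614);c=shot('wrist','w3.png')"
```

```text
time: 4.25
ee_pos: [0.5491, -0.0441, 0.1669]
eef_rot: [-0.021, 1.0, 0.011, 0.006]
ft_force: [-0.6, -0.4, 0.3]
width: 0.0522
t 4.25 p [ 0.5491 -0.0441  0.1669] jawyaw 1.612 z [ 0.012  0.022 -1.   ] F [-0.6 -0.4  0.3] w 0.0522 j [-0.87  0.35  1.06  1.81 -0.36  1.17  1.92]
pos [ 0.5491 -0.0441  0.1669] shift cm [ 0.16 -0.14  7.19] turn -0.002 j7 1.92
```

View pics/w3.png

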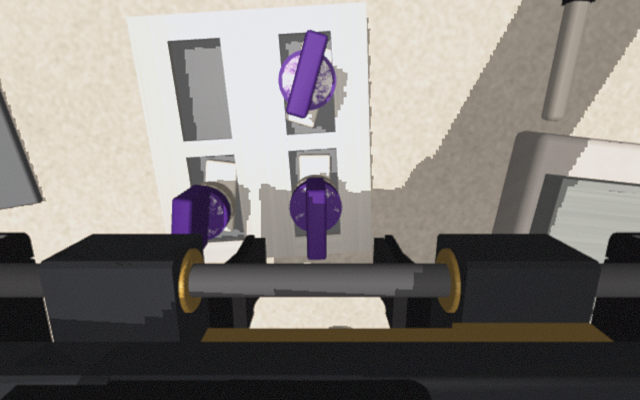

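```bash
python3 -m jog '[[0,0,2.4,0,0.4],[0,0,2.4,0,0.4],[0.1,-0.1,2,0,0.4],[0,0,0.4,0,0.4],[0,0,0,0,1],[0,0,0,0,1],[0,0,0,0,1],[0,0,0,0,1],[0,0,0,0,1],[0,0,0,0,1]]' 20; python3 -c "
from h import *
st()"
```

```text
time: 5.3
ee_pos: [0.555, -0.0435, 0.1011]
eef_rot: [-0.021, 1.0, 0.012, 0.013]
ft_force: [-0.6, -2.5, -0.3]
width: 0.0121
t 5.3 p [ 0.555  -0.0435  0.1011] jawyaw 1.614 z [ 0.025  0.024 -0.999] F [-0.6 -2.5 -0.3] w 0.0121 j [-0.79  0.44  0.99  1.87 -0.46  1.04  2.  ]
```

```bash
python3 -m jog '[[0,0,0,-0.06,1],[0,0,0,0,1],[0,0,-0.5,0,1],[0,0,-1,0,1],[0,0,-1,0,1],[0,0,-1,0,1],[0,0,-1,0,1],[0,0,-1,0,1],[0,0,0,0,1],[0,0,0,0,1]]'; python3 -c "
from h import *
st(); c=shot('side','s1.png'); cv2.imwrite('pics/s1c.png',cv2.resize(c['pixels'][150:310,220:440],None,fx=3,fy=3)[:,:,::-1])"
```

```text
time: 6.3
ee_pos: [0.5539, -0.045, 0.1625]
eef_rot: [-0.049, 0.999, 0.012, 0.014]
ft_force: [-0.6, -0.1, -0.9]
width: 0.0122
t 6.3 p [ 0.5539 -0.045   0.1625] jawyaw 1.67 z [ 0.027  0.025 -0.999] F [-0.6 -0.1 -0.9] w 0.0122 j [-0.85  0.35  1.04  1.81 -0.37  1.15  1.98]
```

View pics/s1c.png

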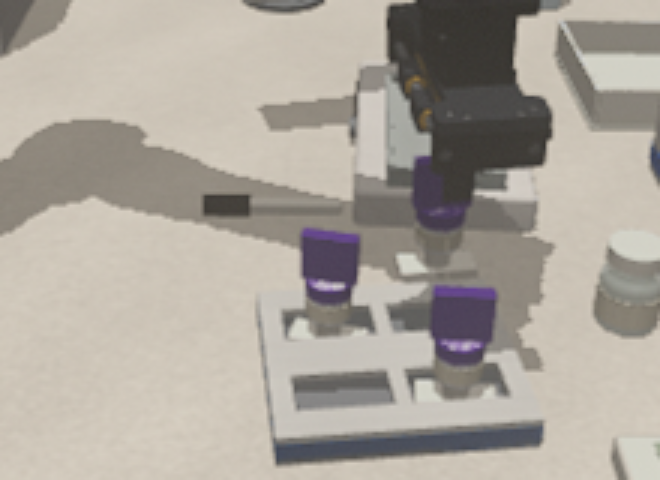

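```bash
python3 -c "
from h import *
goto([.589,.2285,.2],1.503)"
```

```text
pos [ 0.554  -0.0451  0.1625] shift cm [-6.29 26.96 -2.96] turn 0.167 j7 1.98
```

```bash
python3 -m jog '[[0,0,-3,0,1],[-0.9,3.8,0,0,1],[-0.9,3.8,0,0,1],[-0.9,3.8,0,0,1],[-0.9,3.8,0,0,1],[-0.9,3.8,0,0,1],[-0.9,3.8,0,0,1],[-0.9,3.8,0,0,1],[0,0,0,0.14,1],[0,0,0,0.02,1]]'; python3 -c "
from h import *
st();goto([.589,.2285,.144],1.503)"
```

```text
time: 7.35
ee_pos: [0.5888, 0.2351, 0.1958]
eef_rot: [0.034, 0.999, 0.012, 0.01]
ft_force: [-0.8, -1.6, -0.4]
width: 0.0116
t 7.35 p [0.5888 0.2351 0.1958] jawyaw 1.503 z [ 0.021  0.023 -1.   ] F [-0.8 -1.6 -0.4] w 0.0116 j [-1.16  0.51  0.98  1.57 -0.46  1.27  1.39]
pos [0.5888 0.2351 0.1958] shift cm [ 0.03 -0.78  5.16] turn 0.0 j7 1.39
```

```bash
python3 -m jog '[[0,-0.7,1.5,0,1],[0,0,1.5,0,1],[0,0,1,0,1],[0,0,0.5,0,1],[0,0,0.2,0,1],[0,0,0.2,0,1],[0,0,0.1,0,1],[0,0,0,0,1],[0,0,0,0,1],[0,0,0,0,1]]'; python3 -c "
from h import *
st();goto([.589,.2285,.144],1.503)"
```

```text
time: 8.35
ee_pos: [0.5913, 0.2244, 0.1449]
eef_rot: [0.031, 0.999, 0.014, 0.011]
ft_force: [-0.4, 0.5, -0.7]
width: 0.0114
t 8.35 p [0.5913 0.2244 0.1449] jawyaw 1.508 z [ 0.024  0.027 -0.999] F [-0.4  0.5 -0.7] w 0.0114 j [-1.12  0.55  0.95  1.63 -0.5   1.18  1.44]
pos [0.5913 0.2244 0.1449] shift cm [0.26 0.39 0.09] turn 0.005 j7 1.44
```

```bash
python3 -m jog '[[0.2,0.4,0,0,1],[0,0,0.15,0,1],[0,0,0.15,0,1],[0,0,0.15,0,1],[0,0,0.15,0,1],[0,0,0.15,0,1],[0,0,0.15,0,1],[0,0,0,0,1],[0,0,0,0,1],[0,0,0,0,1]]'; python3 -c "
from h import *
st()"
```

```text
time: 9.35
ee_pos: [0.5921, 0.2297, 0.1449]
eef_rot: [0.031, 0.999, 0.016, 0.014]
ft_force: [-0.7, -0.6, 0.8]
width: 0.0113
t 9.35 p [0.5921 0.2297 0.1449] jawyaw 1.509 z [ 0.029  0.031 -0.999] F [-0.7 -0.6  0.8] w 0.0113 j [-1.13  0.55  0.94  1.63 -0.5   1.17  1.44]
```

```bash
python3 -m jog '[[0.2,0,0.4,0,1],[0,0,0.3,0,1],[0,0,0.3,0,1],[0,0,0.3,0,1],[0,0,0,0,1],[0,0,0,0,1],[0,0,0,0,1],[0,0,0,0,1],[0,0,0,0,1],[0,0,0,0,1]]'; python3 -c "
from h import *
st()"
```

```text
time: 10.35
ee_pos: [0.5966, 0.2312, 0.1424]
eef_rot: [0.031, 0.999, 0.019, 0.021]
ft_force: [0.6, 0.1, 2.7]
width: 0.0116
t 10.35 p [0.5966 0.2312 0.1424] jawyaw 1.51 z [ 0.043  0.037 -0.998] F [0.6 0.1 2.7] w 0.0116 j [-1.12  0.55  0.94  1.63 -0.51  1.15  1.44]
```

```bash
python3 -m jog '[[0,0,0,0,0.7],[0,0,0,0,0.7],[0,0,0,0,0.7],[0,0,0,0,0.7],[0,0,-1,0,0.7],[0,0,-3,0,0.7],[0,0,-4,0,0.7],[0,0,-4,0,0.7],[0,0,-1,0,0.7],[0,0,0,0,0.7]]'; python3 -c "
from h import *
st();goto([.555,-.1228,.2],1.44);c=shot('top','t1.png');cv2.imwrite('pics/t1c.png',cv2.resize(c['pixels'][100:250,140:400],None,fx=3,fy=3)[:,:,::-1])"
```

```text
time: 11.35
ee_pos: [0.5897, 0.2256, 0.278]
eef_rot: [0.031, 0.999, 0.019, 0.02]
ft_force: [0.7, 0.6, 0.1]
width: 0.026
t 11.35 p [0.5897 0.2256 0.278 ] jawyaw 1.509 z [ 0.04   0.036 -0.999] F [0.7 0.6 0.1] w 0.026 j [-1.18  0.43  1.03  1.48 -0.4   1.39  1.37]
pos [0.5897 0.2256 0.278 ] shift cm [  1.56 -35.26   6.4 ] turn 0.069 j7 1.37
```

View pics/t1c.png

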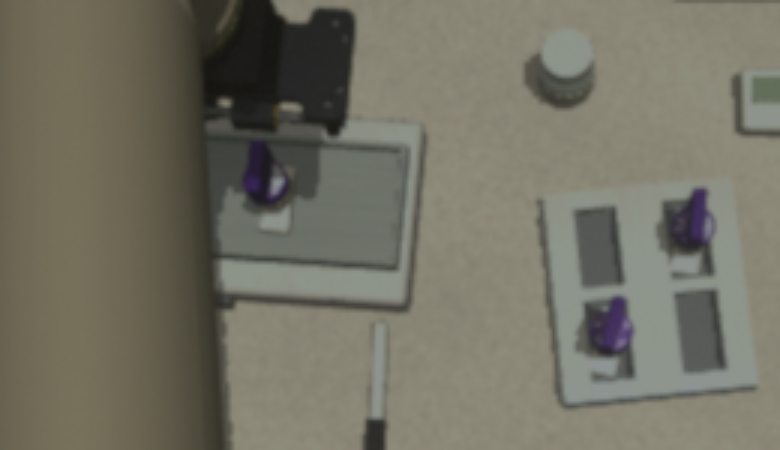

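The first holder stands upright in the tray at crop (268,185), with its foot at (275,218). The other two holders are still in the box at (690,230) and (610,330). Next is the one at +x, -y.

```bash
python3 -m jog '[[0.2,-4.4,0,0.07,0.5],[0.2,-4.4,0,0,0.5],[0.2,-4.4,0,0,0.5],[0.2,-4.4,0,0,0.5],[0.2,-4.4,0,0,0.5],[0.2,-4.4,0,0,0.5],[0.2,-4.4,0,0,0.5],[0.2,-4.4,3,0,0.5],[0,0,3,0,0.5],[0,0,0,0,0.5]]'; python3 -c "
from h import *
st();goto([.557,-.1228,.1],1.44);"
```

```text
time: 12.4
ee_pos: [0.5252, -0.1247, 0.1924]
eef_rot: [0.065, 0.998, 0.017, 0.013]
ft_force: [-0.1, 0.5, 0.8]
width: 0.0434
t 12.4 p [ 0.5252 -0.1247  0.1924] jawyaw 1.441 z [ 0.027  0.033 -0.999] F [-0.1  0.5  0.8] w 0.0434 j [-0.81  0.3   1.16  1.82 -0.34  1.2   1.89]
pos [ 0.5252 -0.1247  0.1924] shift cm [-2.92  0.26  9.33] turn 0.001 j7 1.89
```

```bash
python3 -m jog '[[-2.9,0.3,2,0,0.5],[0,0,3,0,0.5],[0,0,3,0,0.5],[0,0,0,0,0.5],[0,0,0,0,0.5],[0,0,0,0,0.5],[0,0,0,0,0.5],[0,0,0,0,0.5],[0,0,0,0,0.5],[0,0,0,0,0.5]]'; python3 -c "
from h import *
st();goto([.557,-.1228,.1],1.44);"
```

```text
time: 13.4
ee_pos: [0.561, -0.1192, 0.1188]
eef_rot: [0.062, 0.998, 0.018, 0.015]
ft_force: [-0.4, 0.1, -0.3]
width: 0.0435
t 13.4 p [ 0.561  -0.1192  0.1188] jawyaw 1.448 z [ 0.032  0.034 -0.999] F [-0.4  0.1 -0.3] w 0.0435 j [-0.66  0.48  1.03  1.81 -0.51  1.1   1.99]
pos [ 0.561  -0.1192  0.1188] shift cm [ 0.4  -0.48  1.86] turn 0.008 j7 1.99
```

Fix y while descending, then close, turn by -0.23 onto the slot and lift.

```bash
python3 -m jog '[[0.5,-0.5,1.2,0,0.5],[0,-0.2,1,0,0.5],[0,0,0,0,0.5],[0,0,0,0,1],[0,0,0,0,1],[0,0,0,0,1],[0,0,0,0,1],[0,0,0,0,1],[0,0,0,-0.12,1],[0,0,0,-0.12,1]]'; python3 -c "
from h import *
st();goto([.557,-.1228,.1],1.673)"
```

```text
time: 14.4
ee_pos: [0.5552, -0.1256, 0.0945]
eef_rot: [-0.061, 0.998, 0.015, 0.017]
ft_force: [-0.7, 0.9, -0.5]
width: 0.0117
t 14.4 p [ 0.5552 -0.1256  0.0945] jawyaw 1.692 z [ 0.031  0.033 -0.999] F [-0.7  0.9 -0.5] w 0.0117 j [-0.6   0.48  0.95  1.84 -0.49  1.04  2.24]
pos [ 0.5552 -0.1256  0.0945] shift cm [-0.23  0.27 -0.54] turn 0.019 j7 2.24
```

```bash
python3 -m jog '[[0,0.2,0,0.02,1],[0,0,-1,0,1],[0,0,-1,0,1],[0,0,-1,0,1],[0,0,-1,0,1],[0,0,-2,0,1],[0,0,-2,0,1],[0,0,-2,0,1],[0,0,-1,0,1],[0,0,0,0.12,1]]'; python3 -c "
from h import *
st();goto([.583,.1875,.22],1.503)"
```

```text
time: 15.4
ee_pos: [0.5514, -0.1279, 0.2147]
eef_rot: [0.016, 1.0, 0.017, 0.017]
ft_force: [0.4, 0.4, -1.3]
width: 0.012
t 15.4 p [ 0.5514 -0.1279  0.2147] jawyaw 1.538 z [ 0.034  0.034 -0.999] F [ 0.4  0.4 -1.3] w 0.012 j [-0.73  0.33  1.1   1.73 -0.36  1.26  1.99]
pos [ 0.5514 -0.1279  0.2147] shift cm [-2.12 31.63  0.64] turn 0.035 j7 1.99
```

```bash
python3 -m jog '[[-0.3,3.9,0,0.03,1],[-0.2,3.9,0,0,1],[-0.2,3.9,0,0,1],[-0.2,3.9,0,0,1],[-0.2,3.9,0,0,1],[-0.2,3.9,0,0,1],[-0.2,3.9,0,0,1],[-0.2,3.9,0,0,1],[0,0,0,0,1],[0,0,0,0,1]]'; python3 -c "
from h import *
st();goto([.58,.189,.1375],1.503)"
```

```text
time: 16.4
ee_pos: [0.5894, 0.1935, 0.2293]
eef_rot: [0.038, 0.999, 0.018, 0.017]
ft_force: [-0.2, -1.2, -0.7]
width: 0.0118
t 16.4 p [0.5894 0.1935 0.2293] jawyaw 1.495 z [ 0.036  0.035 -0.999] F [-0.2 -1.2 -0.7] w 0.0118 j [-1.15  0.44  1.02  1.58 -0.42  1.3   1.42]
pos [0.5894 0.1935 0.2293] shift cm [ 1.2  -0.86  9.12] turn -0.008 j7 1.42
```

```bash
python3 -m jog '[[1.2,-0.8,2,0,1],[0,0,2,0,1],[0,0,2,0,1],[0,0,1.5,0,1],[0,0,0,0,1],[0,0,0,0,1],[0,0,0,0,1],[0,0,0,0,1],[0,0,0,0,1],[0,0,0,0,1]]'; python3 -c "
from h import *
st();goto([.58,.189,.1375],1.503)"
```

```text
time: 17.4
ee_pos: [0.581, 0.1837, 0.1555]
eef_rot: [0.042, 0.999, 0.019, 0.02]
ft_force: [-0.4, 0.1, -0.5]
width: 0.0117
t 17.4 p [0.581  0.1837 0.1555] jawyaw 1.488 z [ 0.041  0.036 -0.999] F [-0.4  0.1 -0.5] w 0.0117 j [-1.13  0.48  0.98  1.7  -0.46  1.15  1.47]
pos [0.581  0.1837 0.1555] shift cm [0.22 0.44 1.81] turn -0.015 j7 1.47
```

```bash
python3 -m jog '[[0.2,0.5,0.8,0,1],[0,0,0.6,0,1],[0,0,0.4,0,1],[0,0,0.3,0,1],[0,0,0,0,1],[0,0,0,0,1],[0,0,0,0,1],[0,0,0,0,1],[0,0,0,0,1],[0,0,0,0,1]]'; python3 -c "
from h import *
st();goto([.58,.189,.1375],1.503)"
```

```text
time: 18.4
ee_pos: [0.5835, 0.1908, 0.1369]
eef_rot: [0.041, 0.999, 0.02, 0.023]
ft_force: [-1.2, -0.6, 2.4]
width: 0.0118
t 18.4 p [0.5835 0.1908 0.1369] jawyaw 1.489 z [ 0.048  0.039 -0.998] F [-1.2 -0.6  2.4] w 0.0118 j [-1.12  0.5   0.96  1.71 -0.49  1.11  1.47]
pos [0.5835 0.1908 0.1369] shift cm [ 0.33 -0.21 -0.09] turn -0.014 j7 1.47
```

Contact is made, so release and rise. The third holder is at (.4655,-.053) with jaw yaw 1.37.

```bash
python3 -m jog '[[0,0,0,0,0.7],[0,0,0,0,0.7],[0,0,0,0,0.7],[0,0,0,0,0.7],[0,0,-1,0,0.7],[0,0,-3,0,0.7],[0,0,-4,0,0.7],[0,0,-4,0,0.7],[0,0,-1,0,0.7],[0,0,0,0,0.7]]'; python3 -c "
from h import *
st();goto([.4655,-.053,.2],1.37)"
```

```text
time: 19.4
ee_pos: [0.5761, 0.1846, 0.2724]
eef_rot: [0.042, 0.999, 0.02, 0.022]
ft_force: [0.1, -0.2, -0.2]
width: 0.026
t 19.4 p [0.5761 0.1846 0.2724] jawyaw 1.487 z [ 0.045  0.037 -0.998] F [ 0.1 -0.2 -0.2] w 0.026 j [-1.21  0.36  1.07  1.57 -0.35  1.35  1.38]
pos [0.5761 0.1846 0.2724] shift cm [  9.3  -24.88   5.84] turn 0.117 j7 1.38
```

```bash
python3 -m jog '[[1.2,-3.5,0,0,0.5],[1.2,-3.5,0,0,0.5],[1.2,-3.5,0,0,0.5],[1.2,-3.5,0,0,0.5],[1.2,-3.5,0,0,0.5],[1.2,-3.5,0,0,0.5],[1.2,-3.5,0,0,0.5],[0,0,3,0.12,0.5],[0,0,3,0,0.5],[0,0,0,0,0.5]]'; python3 -c "
from h import *
st();goto([.4655,-.053,.097],1.37);"
```

```text
time: 20.4
ee_pos: [0.4684, -0.057, 0.1893]
eef_rot: [0.102, 0.994, 0.023, 0.019]
ft_force: [-0.5, -0.7, 0.8]
width: 0.0437
t 20.4 p [ 0.4684 -0.057   0.1893] jawyaw 1.367 z [ 0.042  0.043 -0.998] F [-0.5 -0.7  0.8] w 0.0437 j [-1.28 -0.17  1.28  2.    0.13  1.16  1.31]
pos [ 0.4684 -0.057   0.1893] shift cm [ 0.66 -0.14  9.22] turn -0.003 j7 1.31
```

```bash
python3 -m jog '[[0.7,0,2.5,0,0.5],[0,0,2.5,0,0.5],[0,0,1.5,0,0.5],[0,0,0,0,0.5],[0,0,0,0,0.5],[0,0,0,0,0.5],[0,0,0,0,0.5],[0,0,0,0,0.5],[0,0,0,0,0.5],[0,0,0,0,0.5]]'; python3 -c "
from h import *
st();goto([.4655,-.053,.097],1.37);"
```

```text
time: 21.4
ee_pos: [0.4657, -0.0486, 0.1292]
eef_rot: [0.098, 0.995, 0.026, 0.018]
ft_force: [-0.0, 0.7, 0.1]
width: 0.0434
t 21.4 p [ 0.4657 -0.0486  0.1292] jawyaw 1.375 z [ 0.041  0.048 -0.998] F [-0.   0.7  0.1] w 0.0434 j [-1.18  0.12  1.31  2.07 -0.2   1.01  1.6 ]
pos [ 0.4657 -0.0486  0.1292] shift cm [ 0.04 -0.61  3.19] turn 0.005 j7 1.6
```

```bash
python3 -m jog '[[0,-0.5,1,0,0.5],[0,-0.2,0.7,0,0.5],[0,0,0,0,0.5],[0,0,0,0,0.5],[0,0,0,0,0.5],[0,0,0,0,0.5],[0,0,0,0,0.5],[0,0,0,0,0.5],[0,0,0,0,0.5],[0,0,0,0,0.5]]'; python3 -c "
from h import *
st();goto([.4655,-.053,.097],1.37);"
```

```text
time: 22.4
ee_pos: [0.466, -0.0542, 0.1126]
eef_rot: [0.098, 0.995, 0.027, 0.019]
ft_force: [-0.3, 0.3, -0.5]
width: 0.0432
t 22.4 p [ 0.466  -0.0542  0.1126] jawyaw 1.376 z [ 0.043  0.049 -0.998] F [-0.3  0.3 -0.5] w 0.0432 j [-1.1   0.18  1.26  2.09 -0.27  0.98  1.68]
pos [ 0.466  -0.0542  0.1126] shift cm [0.12 0.02 1.56] turn 0.006 j7 1.68
```

```bash
python3 -m jog '[[0.1,0,1,0,0.5],[0,0,0.7,0,0.5],[0,0,0,0,0.5],[0,0,0,0,1],[0,0,0,0,1],[0,0,0,0,1],[0,0,0,0,1],[0,0,0,0,1],[0,0,0,-0.14,1],[0,0,0,-0.14,1]]'; python3 -c "
from h import *
st();goto([.466,-.053,.1],1.673);"
```

```text
time: 23.4
ee_pos: [0.4665, -0.0534, 0.0963]
eef_rot: [-0.045, 0.998, 0.023, 0.023]
ft_force: [-0.8, 0.6, 0.7]
width: 0.0119
t 23.4 p [ 0.4665 -0.0534  0.0963] jawyaw 1.662 z [ 0.044  0.048 -0.998] F [-0.8  0.6  0.7] w 0.0119 j [-1.    0.2   1.15  2.1  -0.29  0.94  1.97]
pos [ 0.4665 -0.0534  0.0963] shift cm [ 0.03  0.06 -0.37] turn -0.011 j7 1.97
```

```bash
python3 -m jog '[[0,0,0,0,1],[0,0,-1,0,1],[0,0,-1,0,1],[0,0,-1,0,1],[0,0,-1.5,0,1],[-2,0,-1.5,0,1],[-2,0,-1.5,0,1],[-2,0,-1.5,0,1],[-2,0,-1,0,1],[0,0,0,0.1,1]]'; python3 -c "
from h import *
st();goto([.575,.149,.22],1.503)"
```

```text
time: 24.4
ee_pos: [0.5432, -0.0517, 0.2034]
eef_rot: [0.023, 0.999, 0.029, 0.021]
ft_force: [-0.8, 0.3, -1.5]
width: 0.0118
t 24.4 p [ 0.5432 -0.0517  0.2034] jawyaw 1.525 z [ 0.044  0.058 -0.997] F [-0.8  0.3 -1.5] w 0.0118 j [-0.95  0.3   1.19  1.81 -0.36  1.21  1.86]
pos [ 0.5432 -0.0517  0.2034] shift cm [-2.28 20.26 -0.36] turn 0.022 j7 1.86
```

```bash
python3 -m jog '[[-0.5,4,-0.5,0.02,1],[-0.5,4,0,0,1],[-0.5,4,0,0,1],[-0.5,4,0,0,1],[-0.3,3.5,0,0,1],[0,0,0,0,1],[0,0,0,0,1],[0,0,0,0,1],[0,0,0,0,1],[0,0,0,0,1]]'; python3 -c "
from h import *
st();goto([.577,.148,.139],1.503)"
```

```text
time: 25.4
ee_pos: [0.5815, 0.1451, 0.2201]
eef_rot: [0.055, 0.998, 0.028, 0.02]
ft_force: [-0.1, -0.1, -2.0]
width: 0.0117
t 25.4 p [0.5815 0.1451 0.2201] jawyaw 1.461 z [ 0.043  0.054 -0.998] F [-0.1 -0.1 -2. ] w 0.0117 j [-1.17  0.42  1.12  1.66 -0.45  1.27  1.5 ]
pos [0.5815 0.1451 0.2201] shift cm [ 0.78 -0.24  8.08] turn -0.042 j7 1.5
```

```bash
python3 -m jog '[[0.8,-0.1,2,-0.04,1],[0,0,2,0,1],[0,0,2,0,1],[0,0,0.5,0,1],[0,0,0,0,1],[0,0,0,0,1],[0,0,0,0,1],[0,0,0,0,1],[0,0,0,0,1],[0,0,0,0,1]]'; python3 -c "
from h import *
st();goto([.577,.148,.139],1.503)"
```

```text
time: 26.4
ee_pos: [0.5784, 0.1438, 0.1578]
eef_rot: [0.039, 0.999, 0.03, 0.023]
ft_force: [1.0, 0.6, -1.4]
width: 0.0122
t 26.4 p [0.5784 0.1438 0.1578] jawyaw 1.493 z [ 0.049  0.057 -0.997] F [ 1.   0.6 -1.4] w 0.0122 j [-1.13  0.47  1.07  1.75 -0.5   1.15  1.57]
pos [0.5784 0.1438 0.1578] shift cm [0.26 0.29 1.9 ] turn -0.01 j7 1.57
```

```bash
python3 -m jog '[[0.3,0.4,0.8,0,1],[0,0,0.6,0,1],[0,0,0.4,0,1],[0,0,0.3,0,1],[0,0,0,0,1],[0,0,0,0,1],[0,0,0,0,1],[0,0,0,0,1],[0,0,0,0,1],[0,0,0,0,1]]'; python3 -c "
from h import *
st()"
```

```text
time: 27.4
ee_pos: [0.5798, 0.1506, 0.1388]
eef_rot: [0.039, 0.998, 0.031, 0.027]
ft_force: [-0.5, -0.3, 3.0]
width: 0.0122
t 27.4 p [0.5798 0.1506 0.1388] jawyaw 1.494 z [ 0.056  0.06  -0.997] F [-0.5 -0.3  3. ] w 0.0122 j [-1.12  0.49  1.04  1.76 -0.53  1.11  1.58]
```

```bash
python3 -m jog '[[0,0,0,0,0.7],[0,0,0,0,0.7],[0,0,0,0,0.7],[0,0,0,0,0.7],[0,0,-1,0,0.7],[0,0,-3,0,0.7],[0,0,-4,0,0.7],[0,0,-4,0,0.7],[0,0,-2,0,0.7],[0,0,0,0,0.7]]'; python3 -c "
from h import *
st();goto([.3955,.307,.29],1.5)"
```

```text
time: 28.4
ee_pos: [0.5708, 0.1403, 0.2849]
eef_rot: [0.04, 0.998, 0.03, 0.026]
ft_force: [0.4, -0.0, -1.1]
width: 0.0263
t 28.4 p [0.5708 0.1403 0.2849] jawyaw 1.492 z [ 0.054  0.058 -0.997] F [ 0.4 -0.  -1.1] w 0.0263 j [-1.24  0.33  1.18  1.61 -0.36  1.36  1.47]
pos [0.5708 0.1403 0.2849] shift cm [18.79 15.23 -0.49] turn -0.008 j7 1.47
```

```bash
python3 -m jog '[[0.5,4,0,0,0.4],[0.5,4,0,0,0.4],[1,4,0,0,0.4],[2,3,0,0,0.4],[3,0,0,0,0.4],[3,0,0,0,0.4],[0,0,0,0,0.4],[0,0,0,0,0.4],[0,0,0,0,0.4],[0,0,0,0,0.4]]'; python3 -c "
from h import *
st();goto([.3955,.307,.29],1.5);c=shot('side','s2.png'); cv2.imwrite('pics/s2c.png',cv2.resize(c['pixels'][60:260,260:440],None,fx=3,fy=3)[:,:,::-1])"
```

```text
time: 29.4
ee_pos: [0.4792, 0.3033, 0.2866]
eef_rot: [0.041, 0.998, 0.028, 0.025]
ft_force: [0.6, -0.1, -0.3]
width: 0.0524
t 29.4 p [0.4792 0.3033 0.2866] jawyaw 1.49 z [ 0.053  0.055 -0.997] F [ 0.6 -0.1 -0.3] w 0.0524 j [-1.68  0.25  1.23  1.66 -0.27  1.33  1.08]
pos [0.4792 0.3033 0.2866] shift cm [ 8.35 -0.28 -0.77] turn -0.01 j7 1.08
```

View pics/s2c.png

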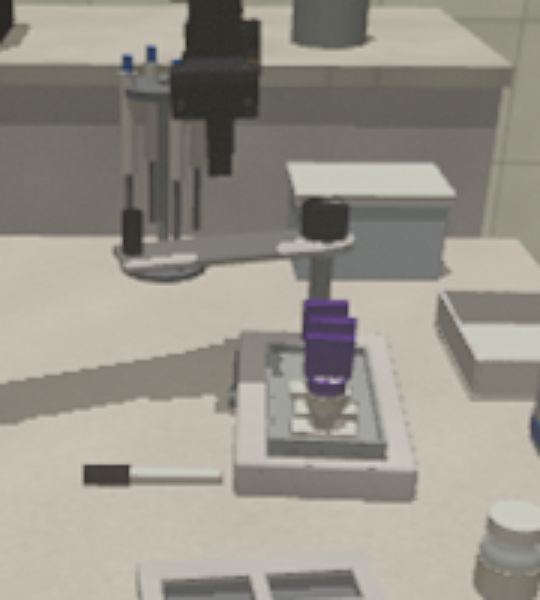

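All three holders stand upright in a row (crop 305–355, 300–430). Next is the bar handle, at crop (132,230).

```bash
python3 -m jog '[[2.8,0,0,0,0.4],[2.8,0,0,0,0.4],[2.8,0,1,0,0.4],[0,-0.3,1.5,0,0.4],[0,0,0,0,0.4],[0,0,0,0,0.4],[0,0,0,0,0.4],[0,0,0,0,0.4],[0,0,0,0,0.4],[0,0,0,0,0.4]]' 15; python3 -c "
from h import *
st();goto([.3955,.307,.205],1.5)"
```

```text
time: 30.45
ee_pos: [0.4071, 0.2999, 0.2591]
eef_rot: [0.055, 0.998, 0.026, 0.03]
ft_force: [1.3, 0.2, -0.5]
width: 0.0521
t 30.45 p [0.4071 0.2999 0.2591] jawyaw 1.463 z [ 0.063  0.049 -0.997] F [ 1.3  0.2 -0.5] w 0.0521 j [-2.01 -0.16  1.21  1.86  0.17  1.27  0.62]
pos [0.4071 0.2999 0.2591] shift cm [1.54 0.28 5.36] turn -0.037 j7 0.62
```

```bash
python3 -m jog '[[1.5,0.4,1.5,-0.04,0.4],[0,0.2,2,0,0.4],[0,0,1.8,0,0.4],[0,0,0,0,0.4],[0,0,0,0,1],[0,0,0,0,1],[0,0,0,0,1],[0,0,0,0,1],[0,0,0,0,1],[0,0,0,0,1]]' 15; python3 -c "
from h import *
st();goto([.3955,.307,.205],1.5)"
```

```text
time: 31.45
ee_pos: [0.3978, 0.3111, 0.2079]
eef_rot: [0.035, 0.999, 0.026, 0.033]
ft_force: [0.3, -0.6, -0.6]
width: 0.0221
t 31.45 p [0.3978 0.3111 0.2079] jawyaw 1.502 z [ 0.067  0.05  -0.996] F [ 0.3 -0.6 -0.6] w 0.0221 j [-2.04 -0.04  1.29  1.93  0.06  1.14  0.73]
pos [0.3978 0.3111 0.2079] shift cm [ 0.21 -0.44  0.25] turn 0.002 j7 0.73
```

```bash
cat > arc.py <<'E'
from h import *
s=r.read_state(); p=s['ee_pos'][:2]; M=R.from_quat(s['eef_rot']).as_matrix(); y=np.arctan2(M[1,1],M[0,1])
O=np.array([.592,.358]); d=p-O; a=np.arctan2(d[1],d[0]); e=np.arctan2(-.998,-.068); print('r',np.linalg.norm(d),'left',e-a)
q=p
for k in range(1,8):
    b=a+min(.125*k,e-a+.05); t=O+.205*np.array([np.cos(b),np.sin(b)]); w=t-q; q=t
    print(np.round([w@[-np.sin(y),np.cos(y)]*100, w@[np.cos(y),np.sin(y)]*100],2), np.round(t,3)); y+=.07
E
python3 arc.py
```

```text
r 0.19980871890814694 left 1.2659174408419274
[-0.43 -2.55] [0.4   0.285]
[-1.05 -2.34] [0.411 0.262]
[-1.18 -2.27] [0.424 0.24 ]
[-1.3  -2.21] [0.44 0.22]
[-1.42 -2.13] [0.459 0.202]
[-1.53 -2.05] [0.479 0.187]
[-1.65 -1.96] [0.501 0.174]
```

```bash
python3 -m jog '[[-0.7,-2.5,0,-0.07,1],[-1.0,-2.3,0,-0.07,1],[-1.2,-2.3,0,-0.07,1],[-1.3,-2.2,0,-0.07,1],[0,0,0,0,1],[0,0,0,0,1],[0,0,0,0,1],[0,0,0,0,1],[0,0,0,0,1],[0,0,0,0,1]]' 15; python3 -c "
from h import *
st()"; python3 arc.py
```

```text
time: 32.45
ee_pos: [0.445, 0.222, 0.2081]
eef_rot: [-0.111, 0.993, 0.022, 0.04]
ft_force: [0.6, -0.5, -0.6]
width: 0.0216
t 32.45 p [0.445  0.222  0.2081] jawyaw 1.796 z [ 0.075  0.053 -0.996] F [ 0.6 -0.5 -0.6] w 0.0216 j [-1.97 -0.24  1.31  1.96  0.26  1.17  1.05]
r 0.20024200174506793 left 0.7562189669768968
[-1.   -2.37] [0.46  0.201]
[-1.53 -2.06] [0.481 0.186]
[-1.64 -1.97] [0.503 0.173]
[-1.74 -1.88] [0.527 0.164]
[-1.84 -1.78] [0.551 0.157]
[-1.94 -1.67] [0.577 0.154]
[-0.89 -0.73] [0.588 0.153]
```

```bash
python3 -m jog '[[-1.2,-2.2,0,-0.07,1],[-1.5,-2.1,0,-0.07,1],[-1.6,-2,0,-0.07,1],[-1.7,-1.9,0,-0.07,1],[-1.8,-1.8,0,-0.07,1],[-1,-0.8,0,0,1],[0,0,0,0,1],[0,0,0,0,1],[0,0,0,0,1],[0,0,0,0,1]]' 15; python3 -c "
from h import *
st()"; python3 arc.py
```

```text
time: 33.45
ee_pos: [0.5492, 0.1646, 0.2082]
eef_rot: [-0.272, 0.961, 0.016, 0.035]
ft_force: [0.0, -2.2, 1.2]
width: 0.0213
t 33.45 p [0.5492 0.1646 0.2082] jawyaw 2.123 z [ 0.059  0.051 -0.997] F [ 0.  -2.2  1.2] w 0.0213 j [-1.3   0.34  1.15  1.76 -0.38  1.2   2.07]
r 0.19810345060527249 left 0.14965692427292487
[-1.47 -2.16] [0.573 0.154]
[-1.19 -0.96] [0.588 0.153]
[0. 0.] [0.588 0.153]
[0. 0.] [0.588 0.153]
[0. 0.] [0.588 0.153]
[0. 0.] [0.588 0.153]
[0. 0.] [0.588 0.153]
```

```bash
python3 -m jog '[[-1.5,-1.4,0,0,1],[-1.3,-1.0,0,0,1],[-0.7,-0.5,0,0,1],[0,0,0,0,1],[0,0,0,0,1],[0,0,0,0,1],[0,0,0,0,1],[0,0,0,0,1],[0,0,0,0,1],[0,0,0,0,1]]' 15; python3 -c "
from h import *
st()"; python3 arc.py|head -1
```

```text
time: 34.45
ee_pos: [0.5889, 0.1606, 0.2103]
eef_rot: [-0.274, 0.961, 0.019, 0.033]
ft_force: [-2.0, -2.6, -1.0]
width: 0.0215
t 34.45 p [0.5889 0.1606 0.2103] jawyaw 2.128 z [ 0.052  0.054 -0.997] F [-2.  -2.6 -1. ] w 0.0215 j [-1.16  0.44  1.09  1.65 -0.46  1.24  2.15]
r 0.19744138462266775 left -0.05248251254518976
```

```bash
python3 -m jog '[[-1.0,-0.6,0,0,1],[0,0,0,0,1],[0,0,0,0,1],[0,0,0,0,0.5],[0,0,0,0,0.5],[0,0,0,0,0.5],[0,0,-3,0,0.5],[0,0,-4,0,0.5],[0,0,-3,0,0.5],[0,0,0,0,0.5]]' 15; python3 -c "
from h import *
st(); c=shot('top','t2.png');cv2.imwrite('pics/t2c.png',cv2.resize(c['pixels'][100:250,140:400],None,fx=3,fy=3)[:,:,::-1]); goto([.592,.358,.27],1.5)"
```

```text
time: 35.45
ee_pos: [0.5945, 0.1581, 0.3137]
eef_rot: [-0.276, 0.96, 0.02, 0.031]
ft_force: [0.9, 0.4, 0.5]
width: 0.0435
t 35.45 p [0.5945 0.1581 0.3137] jawyaw 2.131 z [ 0.049  0.056 -0.997] F [0.9 0.4 0.5] w 0.0435 j [-1.16  0.39  1.13  1.48 -0.41  1.44  2.11]
pos [0.594  0.1583 0.3119] shift cm [-10.1   16.93   5.28] turn 0.631 j7 2.11
```

View pics/t2c.png

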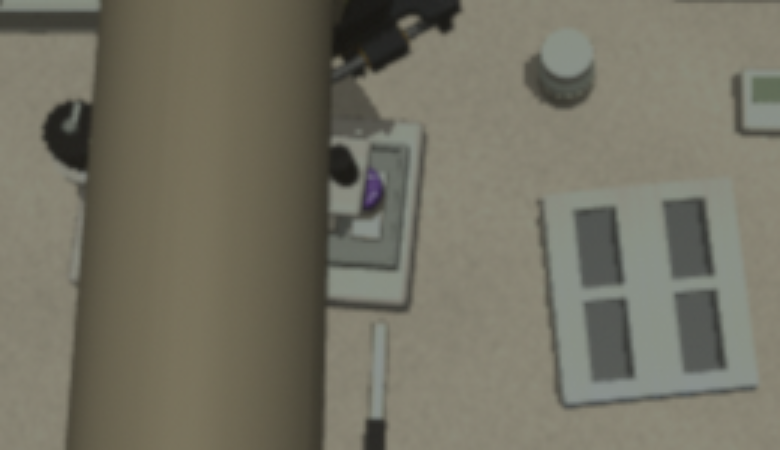

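```bash
python3 -m jog '[[-2,3.3,0,0,0],[-2,3.3,0,0,0],[-2,3.3,0,0,0],[-2,3.3,0,0,0],[-2,3.3,0,0,0],[0,0,2,0,0],[0,0,2,0,0],[0,0,0,-0.14,0],[0,0,0,-0.14,0],[0,0,0,0,0]]' 30; python3 -c "
from h import *
st(); goto([.592,.358,.2],2.4)
c=shot('wrist','w4.png')"
```

```text
time: 36.5
ee_pos: [0.592, 0.3639, 0.2712]
eef_rot: [-0.412, 0.911, 0.016, 0.031]
ft_force: [0.3, 0.3, -0.7]
width: 0.0869
t 36.5 p [0.592  0.3639 0.2712] jawyaw 2.421 z [ 0.043  0.055 -0.998] F [ 0.3  0.3 -0.7] w 0.0869 j [-1.22  0.58  0.96  1.32 -0.51  1.42  2.13]
pos [0.592  0.3639 0.2712] shift cm [ 0.94 -0.42  7.07] turn 0.021 j7 2.13
```

View pics/w4.png

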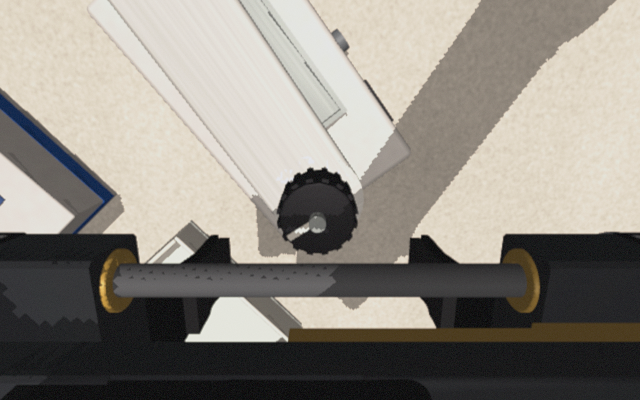

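```bash
python3 -c "
from h import *
c=load('w4'); print(onz(c,317,218,.207), onz(c,317,208,.207)); goto([.592,.358,.2],2.4)"
```

```text
[0.59234482 0.361524   0.207     ] [0.58816332 0.35678343 0.207     ]
pos [0.592  0.3639 0.2713] shift cm [ 0.94 -0.42  7.08] turn 0.016 j7 2.12
```

```bash
python3 -m jog '[[0.8,-0.3,2.5,0,0],[0,0,2.5,0,0],[0,0,2,0,0],[0,0,0,0,0],[0,0,0,0,1],[0,0,0,0,1],[0,0,0,0,1],[0,0,0,0,1],[0,0,0,0,1],[0,0,0,0,1]]' 30; python3 -c "
from h import *
st(); goto([.591,.36,.198],2.4)"
```

```text
time: 37.55
ee_pos: [0.593, 0.3613, 0.2028]
eef_rot: [-0.399, 0.916, 0.019, 0.034]
ft_force: [-12.1, 6.3, 2.4]
width: 0.0467
t 37.55 p [0.593  0.3613 0.2028] jawyaw 2.393 z [ 0.047  0.061 -0.997] F [-12.1   6.3   2.4] w 0.0467 j [-1.22  0.61  0.94  1.42 -0.54  1.29  2.14]
pos [0.593  0.3613 0.2028] shift cm [0.27 0.05 0.46] turn -0.007 j7 2.14
```

```bash
python3 -m jog '[[0,0,0.05,0.14,1],[0,0,0.05,0.14,1],[0,0,0.05,0.14,1],[0,0,0.05,0.14,1],[0,0,0.05,0.14,1],[0,0,0.05,0.14,1],[0,0,0.05,0.14,1],[0,0,0.05,0.14,1],[0,0,0.05,0.14,1],[0,0,0.05,0.14,1]]' 30; python3 -c "
from h import *
st(); print(r.read_state()['torque'])"
```

```text
time: 38.55
ee_pos: [0.592, 0.3595, 0.1997]
eef_rot: [0.308, 0.951, 0.033, 0.013]
ft_force: [-2.0, -0.1, 1.1]
width: 0.0455
t 38.55 p [0.592  0.3595 0.1997] jawyaw 0.943 z [ 0.045  0.055 -0.998] F [-2.  -0.1  1.1] w 0.0455 j [-1.34  0.77  1.22  1.43 -0.77  1.38  0.83]
[-1.00713885  0.55725007  0.14311399]
```

```bash
python3 -m jog '[[0,0,0.05,0.14,1],[0,0,0.05,0.14,1],[0,0,0.05,0.14,1],[0,0,0.05,0.14,1],[0,0,0.05,0.14,1],[0,0,0.05,0.14,1],[0,0,0.05,0.14,1],[0,0,0,0,1],[0,0,0,0,1],[0,0,0,0,1]]' 30; python3 -c "
from h import *
st(); print(r.read_state()['torque'])"
```

```text
time: 39.55
ee_pos: [0.5909, 0.3597, 0.1977]
eef_rot: [0.731, 0.681, 0.033, -0.004]
ft_force: [0.4, 0.4, 0.1]
width: 0.0455
t 39.55 p [0.5909 0.3597 0.1977] jawyaw -0.072 z [ 0.042  0.051 -0.998] F [0.4 0.4 0.1] w 0.0455 j [-1.37  0.83  1.3   1.43 -0.85  1.42 -0.14]
[-0.33059104  0.22041524 -0.14855665]
```

```bash
python3 -m jog '[[0,0,0,0,0],[0,0,0,0,0],[0,0,0,0,0],[0,0,0,-0.14,0],[0,0,0,-0.14,0],[0,0,0,-0.14,0],[0,0,0,-0.14,0],[0,0,0,-0.14,0],[0,0,0,-0.14,0],[0,0,0,-0.14,0]]' 30;  python3 -m jog '[[0,0,0,-0.14,0],[0,0,0,-0.14,0],[0,0,0,-0.14,0],[0,0,0,-0.14,0],[0,0,0,-0.14,0],[0,0,0,-0.14,0],[0,0,0,-0.14,0],[0,0,0,-0.14,0],[0,0,0,0,0],[0,0,0,0,0]]' 30;python3 -c "
from h import *
st(); goto([.591,.36,.195])"
```

```text
time: 40.55
ee_pos: [0.5912, 0.3601, 0.1979]
eef_rot: [0.303, 0.952, 0.031, 0.013]
ft_force: [-1.1, -0.1, 0.3]
width: 0.0867
time: 41.55
ee_pos: [0.5916, 0.3591, 0.1991]
eef_rot: [-0.274, 0.961, 0.019, 0.029]
ft_force: [0.5, -0.1, 0.5]
width: 0.0873
t 41.55 p [0.5916 0.3591 0.1991] jawyaw 2.126 z [ 0.045  0.053 -0.998] F [ 0.5 -0.1  0.5] w 0.0873 j [-1.19  0.59  0.88  1.43 -0.49  1.28  1.84]
pos [0.5916 0.3591 0.1991] shift cm [0.03 0.1  0.41] turn None j7 1.84
```

```bash
python3 -m jog '[[0,0,0.4,0,1],[0,0,0,0,1],[0,0,0,0,1],[0,0,0,0,1],[0,0,0,0,1],[0,0,0.05,0.14,1],[0,0,0.05,0.14,1],[0,0,0.05,0.14,1],[0,0,0.05,0.14,1],[0,0,0.05,0.14,1]]' 30;  python3 -m jog '[[0,0,0.05,0.14,1],[0,0,0.05,0.14,1],[0,0,0.05,0.14,1],[0,0,0.05,0.14,1],[0,0,0.05,0.14,1],[0,0,0.05,0.14,1],[0,0,0.05,0.14,1],[0,0,0,0,1],[0,0,0,0,1],[0,0,0,0,1]]' 30;python3 -c "
from h import *
st();print(r.read_state()['torque'])"
```

```text
time: 42.55
ee_pos: [0.5906, 0.3606, 0.1929]
eef_rot: [0.088, 0.996, 0.028, 0.019]
ft_force: [-1.6, 1.1, 1.3]
width: 0.0451
time: 43.55
ee_pos: [0.5906, 0.3617, 0.1909]
eef_rot: [0.56, 0.828, 0.033, 0.004]
ft_force: [1.7, 0.5, 0.4]
width: 0.0459
t 43.55 p [0.5906 0.3617 0.1909] jawyaw 0.38 z [ 0.044  0.05  -0.998] F [1.7 0.5 0.4] w 0.0459 j [-1.35  0.78  1.22  1.44 -0.78  1.37  0.27]
[-0.37791337  0.32502677 -0.10593327]
```

```bash
python3 -m jog '[[0,0,0.05,0.1,1],[0,0,0.05,0.1,1],[0,0,0.05,0.1,1],[0,0,0,0.1,1],[0,0,0,0.1,1],[0,0,0,0.1,1],[0,0,0,0.1,1],[0,0,0,0,1],[0,0,0,0,1],[0,0,0,0,1]]' 30;python3 -c "
from h import *
st();print(r.read_state()['torque'])"
```

```text
time: 44.55
ee_pos: [0.5943, 0.3725, 0.1918]
eef_rot: [0.805, 0.592, 0.042, -0.009]
ft_force: [1.5, -0.1, -0.5]
width: 0.0444
t 44.55 p [0.5943 0.3725 0.1918] jawyaw -0.305 z [ 0.057  0.065 -0.996] F [ 1.5 -0.1 -0.5] w 0.0444 j [-1.37  0.83  1.29  1.43 -0.86  1.39 -0.39]
[-0.17575864  0.29546497  0.33617997]
```

```bash
python3 -m jog '[[0,0,0,0,0],[0,0,0,0,0],[0,0,0,0,0],[0,0,0,-0.14,0],[0,0,0,-0.14,0],[0,0,0,-0.14,0],[0,0,0,-0.14,0],[0,0,0,-0.14,0],[0,0,0,-0.14,0],[0,0,0,-0.14,0]]' 45;  python3 -m jog '[[0,0,0,-0.14,0],[0,0,0,-0.14,0],[0,0,0,-0.14,0],[0,0,0,-0.14,0],[0,0,0,-0.14,0],[0,0,0,-0.14,0],[0,0,0,-0.14,0],[0,0,0,0,0],[0,0,0,0,0],[0,0,0,0,0]]' 45;python3 -c "
from h import *
st(); goto([.591,.36,.19])"
```

```text
time: 45.55
ee_pos: [0.5934, 0.3723, 0.1914]
eef_rot: [0.415, 0.909, 0.041, 0.012]
ft_force: [0.5, -0.1, -1.0]
width: 0.0868
time: 46.55
ee_pos: [0.5926, 0.3712, 0.1916]
eef_rot: [-0.08, 0.996, 0.031, 0.029]
ft_force: [0.2, -0.0, -1.3]
width: 0.0871
t 46.55 p [0.5926 0.3712 0.1916] jawyaw 1.734 z [ 0.054  0.066 -0.996] F [ 0.2 -0.  -1.3] w 0.0871 j [-1.21  0.61  0.9   1.43 -0.53  1.26  1.46]
pos [0.5926 0.3712 0.1916] shift cm [ 0.34 -1.08  0.08] turn None j7 1.46
```

```bash
python3 -m jog '[[0.3,-1.1,0,0,0],[0,0,0,0,1],[0,0,0,0,1],[0,0,0,0,1],[0,0,0,0,1],[0,0,0,0.1,1],[0,0,0,0.1,1],[0,0,0,0,1],[0,0,0,0,1],[0,0,0,0,1]]' 45;python3 -c "
from h import *
st();print(r.read_state()['torque'])"
```

```text
time: 47.55
ee_pos: [0.5901, 0.3609, 0.1908]
eef_rot: [0.023, 0.999, 0.034, 0.025]
ft_force: [-0.8, 0.6, 0.2]
width: 0.0456
t 47.55 p [0.5901 0.3609 0.1908] jawyaw 1.527 z [ 0.052  0.067 -0.996] F [-0.8  0.6  0.2] w 0.0456 j [-1.24  0.61  0.95  1.45 -0.55  1.26  1.28]
[-0.21300837  0.24368766  0.05415667]
```

```bash
python3 -m jog '[[0,0,0.05,0.1,1],[0,0,0.05,0.1,1],[0,0,0.05,0.1,1],[0,0,0.05,0.1,1],[0,0,0.05,0.1,1],[0,0,0,0.1,1],[0,0,0,0,1],[0,0,0,0,1],[0,0,0,0,1],[0,0,0,0,1]]' 45;python3 -c "
from h import *
st();print(r.read_state()['torque']); shot('side','s3.png')"
```

```text
time: 48.55
ee_pos: [0.5841, 0.3659, 0.1911]
eef_rot: [0.312, 0.949, 0.039, 0.008]
ft_force: [-0.9, 1.1, 1.9]
width: 0.0454
t 48.55 p [0.5841 0.3659 0.1911] jawyaw 0.935 z [ 0.039  0.07  -0.997] F [-0.9  1.1  1.9] w 0.0454 j [-1.3   0.67  1.06  1.45 -0.65  1.31  0.74]
[-0.56447483  0.54007715  0.50877904]
```

The tool is now sliding round a stalled nut at 0.5 N·m, well above the 0.15 N·m needed, so the nut is tight. Release, rise and move towards the cover.

```bash
python3 -m jog '[[0,0,0,0,0],[0,0,0,0,0],[0,0,0,0,0],[0,0,-3,0,0],[0,0,-4,0,0],[0,0,-4,0,0],[0,0,-2,-0.14,0],[0,0,0,-0.14,0],[0,0,0,-0.14,0],[0,0,0,-0.14,0]]' 20;python3 -c "
from h import *
st();goto([.5,0,.31],1.6)"
```

```text
time: 49.6
ee_pos: [0.5807, 0.3533, 0.3253]
eef_rot: [0.033, 0.999, 0.035, 0.021]
ft_force: [0.1, -0.8, 0.7]
width: 0.0869
t 49.6 p [0.5807 0.3533 0.3253] jawyaw 1.507 z [ 0.043  0.069 -0.997] F [ 0.1 -0.8  0.7] w 0.0869 j [-1.25  0.53  1.02  1.28 -0.49  1.51  1.21]
pos [0.5807 0.3533 0.3253] shift cm [  5.75 -35.79  -1.25] turn -0.093 j7 1.21
```

```bash
python3 -m jog '[[0,-4.3,0,0,0],[0,-4.3,0,0,0],[0,-4.3,0,0,0],[0,-4.3,0,0,0],[0,-4.3,0,0,0],[0,-4.3,0,0,0],[0,-4.3,0,0,0],[0,-4.3,0,0,0],[0,-4,0,0,0],[0,0,0,0,0]]' 20;python3 -c "
from h import *
st()
c=shot('top','t3.png'); s=shot('side','s4.png')
a=cv2.resize(c['pixels'][120:250,140:300],None,fx=2.5,fy=2.5); b=cv2.resize(s['pixels'][110:240,280:440],None,fx=2.5,fy=2.5); d=cv2.resize(c['pixels'][140:260,400:520],None,fx=3.33,fy=3.33)
o=np.zeros((600,800,3),np.uint8); o[:a.shape[0],:400]=a[:,:400]; o[:b.shape[0],400:]=b[:,:400]; d=cv2.resize(c['pixels'][160:250,420:510],(275,275)); o[325:,:275]=d; 
cv2.imwrite('pics/mix3.png',o[:,:,::-1])
im=c['pixels'];hsv=cv2.cvtColor(im,cv2.COLOR_RGB2HSV)
m=((hsv[...,2]<115)&(hsv[...,1]<40)).astype(np.uint8); m[:, :420]=0; m[:,510:]=0; m[:160]=0; m[250:]=0
k=max(cv2.findContours(m,0,2)[0],key=cv2.contourArea)
P=np.array([onz(c,*q[0],.008)[:2] for q in k],np.float32); print('cover',cv2.minAreaRect(P), cv2.boundingRect(k))"
```

```text
time: 50.6
ee_pos: [0.5571, -0.0462, 0.296]
eef_rot: [0.032, 0.999, 0.037, 0.023]
ft_force: [-0.1, 0.7, 0.5]
width: 0.0872
t 50.6 p [ 0.5571 -0.0462  0.296 ] jawyaw 1.509 z [ 0.049  0.072 -0.996] F [-0.1  0.7  0.5] w 0.0872 j [-0.97  0.24  1.2   1.64 -0.31  1.39  1.77]
cover ((0.5078436732292175, -0.3459317088127136), (0.18218691647052765, 0.16418546438217163), 11.421969413757324) (420, 162, 69, 76)
```

View pics/mix3.png

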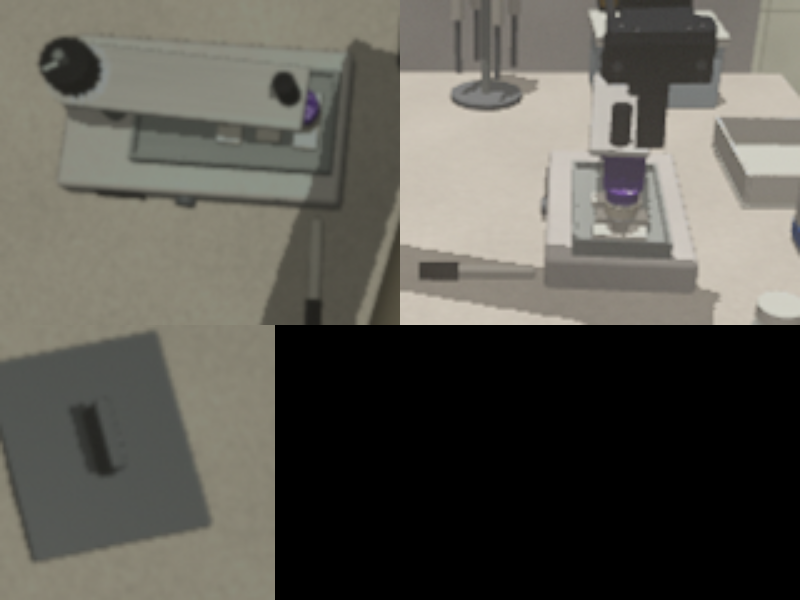

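The mixer is clamped: the bar lies over the row with its handle at (288,88). The cover has been knocked about 3 cm towards the box and is now cut off by my mask window, so I'm remeasuring it with a wider one and checking the bar height.

```bash
python3 -c "
from h import *
c=load('t3'); s=load('s4')
im=c['pixels'];hsv=cv2.cvtColor(im,cv2.COLOR_RGB2HSV)
m=((hsv[...,2]<115)&(hsv[...,1]<40)).astype(np.uint8); m[:, :397]=0; m[:,510:]=0; m[:150]=0; m[250:]=0
k=max(cv2.findContours(m,0,2)[0],key=cv2.contourArea)
P=np.array([onz(c,*q[0],.008)[:2] for q in k],np.float32); print('cover',cv2.minAreaRect(P), cv2.boundingRect(k))
def tri(a,b):
    o1,d1=ray(c,*a); o2,d2=ray(s,*b)
    q=np.linalg.lstsq(np.stack([d1,-d2],1),o2-o1,rcond=None)[0]; p,w=o1+d1*q[0],o2+d2*q[1]; print(np.round((p+w)/2,4),np.linalg.norm(p-w))
tri((283/2.5+140,80/2.5+120),(222/2.5+280,106/2.5+110)); tri((292/2.5+140,97/2.5+120),(222/2.5+280,142/2.5+110))
f=lambda u,v,z: onz(c,u*90/275+420,(v-325)*90/275+160,z)
print('fin top mid',f(110,435,.05),'fin dir',f(105,400,.05)-f(120,470,.05))
goto([.51,-.345,.2],1.79)
"
```

```text
cover ((0.5077741742134094, -0.34565162658691406), (0.1821938455104828, 0.16473372280597687), 11.43626594543457) (414, 162, 75, 76)
[0.5707 0.1556 0.2066] 0.002298277683905273
[0.5705 0.1532 0.1658] 0.003616677889806183
fin top mid [ 0.50561845 -0.34749051  0.05      ] fin dir [0.06062923 0.00896167 0.        ]
pos [ 0.5581 -0.0407  0.2959] shift cm [  3.43 -31.29   7.1 ] turn -0.275 j7 1.77
```

```bash
python3 -m jog '[[0.2,-4,0,0,0],[0.2,-4,0,0,0],[0.2,-4,0,0,0],[0.2,-4,0,0,0],[0.2,-4,0,0,0],[0.2,-4,0,0,0],[0.2,-4,1,0,0],[0,-2,1,-0.13,0.2],[0,0,2,-0.13,0.2],[0,0,0,0,0.2]]' 25;python3 -c "
from h import *
st(); goto([.507,-.3465,.1],1.775); c=shot('wrist','w5.png')"
```

```text
time: 51.7
ee_pos: [0.5424, -0.3265, 0.2251]
eef_rot: [-0.118, 0.992, 0.037, 0.026]
ft_force: [0.1, 1.5, 0.6]
width: 0.0726
t 51.7 p [ 0.5424 -0.3265  0.2251] jawyaw 1.809 z [ 0.042  0.079 -0.996] F [0.1 1.5 0.6] w 0.0726 j [-0.1   0.46  0.84  1.5  -0.44  1.36  2.6 ]
pos [ 0.5424 -0.3265  0.2251] shift cm [ 4.65 -1.95 12.15] turn 0.034 j7 2.6
```

View pics/w5.png

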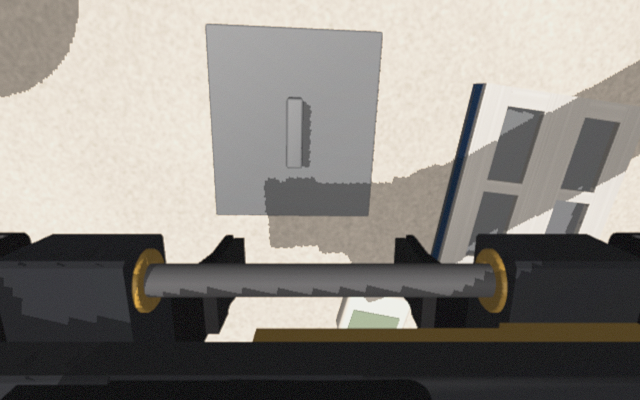

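```bash
python3 -c "
from h import *
print(r.read_state()['joint_positions'])
c=load('w5'); 
q=[onz(c,u,v,.008) for u,v in((206,24),(382,33),(368,216),(216,214))]; print(np.round(np.mean(q,0),4),[round(np.linalg.norm(q[i]-q[(i+1)%4]),3) for i in range(4)]); a=q[2]+q[3]-q[0]-q[1]; print('yaw',np.arctan2(a[1],a[0]))
p=onz(c,294,132,.05); print('fin',p)
"
```

```text
[-0.1007117   0.46429548  0.8511275   1.49645625 -0.44097255  1.36463292
  2.60202914]
[ 0.5078 -0.345   0.008 ] [np.float64(0.157), np.float64(0.177), np.float64(0.159), np.float64(0.177)]
yaw 0.20430043494657815
fin [ 0.50593601 -0.34577257  0.05      ]
```

```bash
python3 -m jog '[[0,0,0,0.14,0],[0,0,0,0.14,0],[0,0,0,0.14,0],[0,0,0,0.14,0],[0,0,0,0.14,0],[0,0,0,0.14,0],[0,0,0,0.14,0],[0,0,0,0.14,0],[0,0,0,0.14,0],[0,0,0,0.14,0]]' 25;python3 -c "
from h import *
st(); goto([.507,-.3455,.1],.204)"
```

```text
time: 52.75
ee_pos: [0.5496, -0.3238, 0.2449]
eef_rot: [0.572, 0.819, 0.045, 0.007]
ft_force: [0.8, -0.4, -1.0]
width: 0.087
t 52.75 p [ 0.5496 -0.3238  0.2449] jawyaw 0.35 z [ 0.062  0.066 -0.996] F [ 0.8 -0.4 -1. ] w 0.087 j [-0.29  0.58  1.17  1.49 -0.63  1.44  1.27]
pos [ 0.5496 -0.3238  0.2449] shift cm [-1.15 -5.91 14.02] turn 0.146 j7 1.27
```

```bash
python3 -m jog '[[-0.6,-3,1,0,0],[-0.6,-3,2,0,0],[0,0,3,0.14,0],[0,0,3,0,0],[0,0,3,0,0],[0,0,0,0,0],[0,0,0,0,0],[0,0,0,0,0],[0,0,0,0,0],[0,0,0,0,0]]' 25;python3 -c "
from h import *
st(); goto([.507,-.3455,.036],.204)"
```

```text
time: 53.75
ee_pos: [0.5149, -0.3486, 0.137]
eef_rot: [0.63, 0.775, 0.045, 0.018]
ft_force: [-0.0, -0.5, 0.3]
width: 0.0866
t 53.75 p [ 0.5149 -0.3486  0.137 ] jawyaw 0.204 z [ 0.085  0.047 -0.995] F [-0.  -0.5  0.3] w 0.0866 j [-0.25  0.64  1.14  1.68 -0.72  1.22  1.27]
pos [ 0.5149 -0.3486  0.137 ] shift cm [ 0.18 -1.64 10.  ] turn 0.0 j7 1.27
```

```bash
python3 -m jog '[[0.2,-1.6,2,0,0],[0,0,3,0,0],[0,0,1.5,0,0],[0,0,0,0,0],[0,0,0,0,0],[0,0,0,0,0],[0,0,0,0,0],[0,0,0,0,0],[0,0,0,0,0],[0,0,0,0,0]]' 25;python3 -c "
from h import *
st(); goto([.507,-.3455,.036],.204)"
```

```text
time: 54.75
ee_pos: [0.5077, -0.3503, 0.0774]
eef_rot: [0.63, 0.775, 0.046, 0.024]
ft_force: [0.1, 0.6, 0.4]
width: 0.087
t 54.75 p [ 0.5077 -0.3503  0.0774] jawyaw 0.205 z [ 0.095  0.042 -0.995] F [0.1 0.6 0.4] w 0.087 j [-0.21  0.68  1.08  1.75 -0.78  1.11  1.33]
pos [ 0.5077 -0.3503  0.0774] shift cm [ 0.39 -0.39  4.13] turn 0.001 j7 1.33
```

```bash
python3 -m jog '[[0.4,-0.4,1.5,0,0],[0,0,1.2,0,0],[0,0,0.8,0,0],[0,0,0,0,0],[0,0,0,0,1],[0,0,0,0,1],[0,0,0,0,1],[0,0,0,0,1],[0,0,0,0,1],[0,0,0,0,1]]' 30;python3 -c "
from h import *
st()"
```

```text
time: 55.75
ee_pos: [0.5059, -0.3452, 0.039]
eef_rot: [0.63, 0.775, 0.046, 0.023]
ft_force: [-0.6, -0.7, -2.2]
width: 0.0613
t 55.75 p [ 0.5059 -0.3452  0.039 ] jawyaw 0.205 z [ 0.094  0.042 -0.995] F [-0.6 -0.7 -2.2] w 0.0613 j [-0.19  0.72  1.03  1.79 -0.82  1.05  1.36]
```

```bash
python3 -m jog '[[0,0,0,0,1],[0,0,-1.5,0,1],[0,0,-3,0,1],[0,0,-3,0,1],[0,0,-2,0,1],[0,0,0,0,1],[0,0,0,0,1],[0,0,0,0,1],[0,0,0,0,1],[0,0,0,0,1]]' 45;python3 -c "
from h import *
st(); goto([.51,-.088,.13],.102); shot('side','s5.png')"
```

```text
time: 56.75
ee_pos: [0.494, -0.3479, 0.1362]
eef_rot: [0.63, 0.775, 0.046, 0.02]
ft_force: [-0.2, -0.3, -4.1]
width: 0.0611
t 56.75 p [ 0.494  -0.3479  0.1362] jawyaw 0.203 z [ 0.089  0.045 -0.995] F [-0.2 -0.3 -4.1] w 0.0611 j [-0.27  0.6   1.16  1.73 -0.7   1.2   1.29]
pos [ 0.494  -0.3479  0.1362] shift cm [25.09  6.73  1.93] turn 0.101 j7 1.29
```

```bash
python3 -m jog '[[3,0.8,0,0,1],[3,0.8,0,0,1],[3,0.8,0,0,1],[3,0.8,0,0,1],[0,0,0,0,1],[0,0,0,0,1],[0,0,0,0,1],[0,0,0,0,1],[0,0,0,0,1],[0,0,0,0,1]]' 45;python3 -c "
from h import *
st(); goto([.51,-.088,.13],.102)"
```

```text
time: 57.8
ee_pos: [0.4983, -0.2232, 0.1396]
eef_rot: [0.633, 0.773, 0.043, 0.019]
ft_force: [-0.5, -0.5, -4.2]
width: 0.0614
t 57.8 p [ 0.4983 -0.2232  0.1396] jawyaw 0.197 z [ 0.084  0.043 -0.996] F [-0.5 -0.5 -4.2] w 0.0614 j [-0.65  0.47  1.28  1.89 -0.6   1.13  1.06]
pos [ 0.4983 -0.2232  0.1396] shift cm [12.99  3.7   1.63] turn 0.095 j7 1.06
```

```bash
python3 -m jog '[[0,0.8,2.5,0,1],[0,0.8,1.8,0,1],[2.5,0.6,0,0,1],[2.5,0.6,0,0,1],[0,0,0,0,1],[0,0,0,0,1],[0,0,0,0,1],[0,0,0,0,1],[0,0,0,0,1],[0,0,0,0,1]]' 45;python3 -c "
from h import *
st(); goto([.51,-.088,.085],.102)"
```

```text
time: 58.8
ee_pos: [0.5191, -0.1735, 0.0997]
eef_rot: [0.637, 0.769, 0.042, 0.021]
ft_force: [0.4, -1.1, -2.5]
width: 0.0614
t 58.8 p [ 0.5191 -0.1735  0.0997] jawyaw 0.186 z [ 0.085  0.038 -0.996] F [ 0.4 -1.1 -2.5] w 0.0614 j [-0.71  0.52  1.22  1.94 -0.66  1.05  0.99]
pos [ 0.5191 -0.1735  0.0997] shift cm [8.53 0.55 1.71] turn 0.084 j7 0.99
```

```bash
python3 -m jog '[[2.1,0,0,0,1],[2.1,0,0,0.03,1],[2.1,0,0,0.03,1],[2.1,0,0,0,1],[0,0,0,0,1],[0,0,0,0,1],[0,0,0,0,1],[0,0,0,0,1],[0,0,0,0,1],[0,0,0,0,1]]' 45;python3 -c "
from h import *
st(); goto([.51,-.088,.07],.102); c=shot('side','s6.png'); cv2.imwrite('pics/s6c.png',cv2.resize(c['pixels'][170:330,230:450],None,fx=3,fy=3)[:,:,::-1])"
```

```text
time: 59.8
ee_pos: [0.5046, -0.094, 0.1023]
eef_rot: [0.664, 0.746, 0.042, 0.021]
ft_force: [0.4, 0.2, -3.9]
width: 0.061
t 59.8 p [ 0.5046 -0.094   0.1023] jawyaw 0.115 z [ 0.087  0.035 -0.996] F [ 0.4  0.2 -3.9] w 0.061 j [-0.97  0.43  1.3   2.03 -0.57  0.99  0.72]
pos [ 0.5046 -0.094   0.1023] shift cm [0.45 0.31 3.29] turn 0.013 j7 0.72
```

View pics/s6c.png

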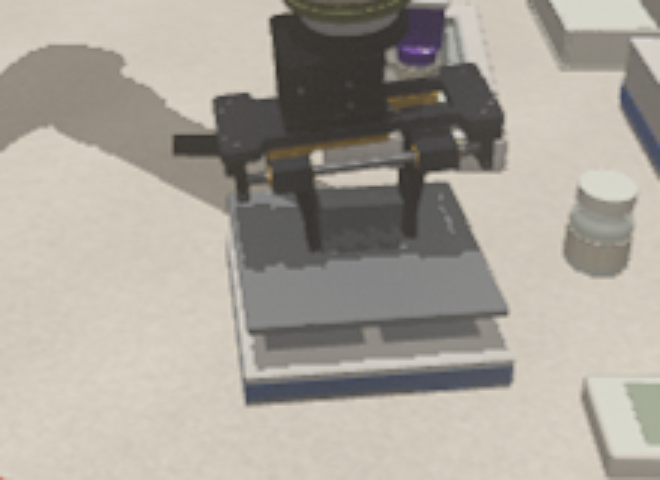

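```bash
python3 -m jog '[[0.4,0.3,1.3,0,1],[0,0,1.2,0,1],[0,0,0.5,0,1],[0,0,0,0,1],[0,0,0,0,1],[0,0,0,0,1],[0,0,0,0,1],[0,0,0,0,1],[0,0,0,0,1],[0,0,0,0,1]]' 45;python3 -c "
from h import *
st(); goto([.51,-.088,.065],.102)"
```

```text
time: 60.85
ee_pos: [0.5109, -0.09, 0.0738]
eef_rot: [0.665, 0.745, 0.043, 0.022]
ft_force: [-0.5, 0.6, -3.3]
width: 0.061
t 60.85 p [ 0.5109 -0.09    0.0738] jawyaw 0.113 z [ 0.09   0.034 -0.995] F [-0.5  0.6 -3.3] w 0.061 j [-0.9   0.47  1.22  2.04 -0.63  0.94  0.75]
pos [ 0.5109 -0.09    0.0738] shift cm [ 0.19 -0.15  0.88] turn 0.011 j7 0.75
```

```bash
python3 -m jog '[[0.2,-0.2,0.6,0,1],[0,0,0.4,0,1],[0,0,0.3,0,1],[0,0,0.3,0,1],[0,0,0,0,1],[0,0,0,0,1],[0,0,0,0,1],[0,0,0,0,1],[0,0,0,0,1],[0,0,0,0,1]]' 45;python3 -c "
from h import *
st(); goto([.51,-.088,.065],.102)"
```

```text
time: 61.85
ee_pos: [0.5098, -0.0887, 0.0629]
eef_rot: [0.665, 0.745, 0.045, 0.018]
ft_force: [-1.3, 0.2, 4.7]
width: 0.0609
t 61.85 p [ 0.5098 -0.0887  0.0629] jawyaw 0.113 z [ 0.086  0.043 -0.995] F [-1.3  0.2  4.7] w 0.0609 j [-0.87  0.49  1.19  2.04 -0.65  0.93  0.77]
pos [ 0.5098 -0.0887  0.0629] shift cm [ 0.08  0.04 -0.2 ] turn 0.011 j7 0.77
```

```bash
python3 -m jog '[[0,0,0,0,0],[0,0,0,0,0],[0,0,0,0,0],[0,0,0,0,0],[0,0,0,0,0],[0,0,-1,0,0],[0,0,-2,0,0],[0,0,-3,0,0],[-1,0,-4,0,0],[-1,0,-4,0,0]]' 20;python3 -m jog '[[-4,0,-1,0,0],[-4,0,-1,0,0],[-4,0,0,0,0],[-4,0,0,0,0],[-4,0,0,0,0],[-3,0,0,0,0],[0,0,0,0,0],[0,0,0,0,0],[0,0,0,0,0],[0,0,0,0,0]]' 20;python3 -c "
from h import *
st(); c=shot('top','t4.png'); s=shot('side','s7.png')
im=c['pixels'];hsv=cv2.cvtColor(im,cv2.COLOR_RGB2HSV)
m=((hsv[...,2]<118)&(hsv[...,1]<45)).astype(np.uint8); m[:,:305]=0; m[:,405:]=0; m[:145]=0; m[250:]=0
for k in sorted(cv2.findContours(m,0,2)[0],key=cv2.contourArea)[-2:]:
    P=np.array([onz(c,*q[0],.034)[:2] for q in k],np.float32); print('cover',cv2.minAreaRect(P), cv2.boundingRect(k))
h2=cv2.cvtColor(s['pixels'],cv2.COLOR_RGB2HSV); m=((h2[...,0]>120)&(h2[...,0]<160)&(h2[...,1]>60)).astype(np.uint8); m[:,:320]=0; m[:,430:]=0; m[:110]=0; m[260:]=0
print('purple side',[cv2.boundingRect(k) for k in cv2.findContours(m,0,2)[0] if cv2.contourArea(k)>10])
# black handle/nut on mixer, top view
m=(im.max(2)<45).astype(np.uint8); m[:,:150]=0; m[:,300:]=0; m[:125]=0; m[190:]=0
print('black',[(cv2.boundingRect(k),cv2.minEnclosingCircle(k)) for k in cv2.findContours(m,0,2)[0] if cv2.contourArea(k)>15])
"
```

```text
time: 62.85
ee_pos: [0.4975, -0.115, 0.2029]
eef_rot: [0.665, 0.745, 0.039, 0.017]
ft_force: [0.8, 1.8, 1.0]
width: 0.087
time: 63.85
ee_pos: [0.5281, -0.3469, 0.2313]
eef_rot: [0.661, 0.748, 0.055, 0.021]
ft_force: [0.6, -0.3, -0.2]
width: 0.0868
t 63.85 p [ 0.5281 -0.3469  0.2313] jawyaw 0.122 z [ 0.104  0.054 -0.993] F [ 0.6 -0.3 -0.2] w 0.0868 j [-0.23  0.5   1.09  1.56 -0.57  1.34  1.06]
cover ((0.6493009328842163, -0.1985756754875183), (0.045680925250053406, 0.0), 90.11244201660156) (387, 145, 18, 1)
cover ((0.4907347559928894, -0.08979630470275879), (0.22428739070892334, 0.29387935996055603), 7.717283725738525) (305, 155, 100, 95)
purple side []
black [((250, 150, 9, 11), ((254.5, 155.0), 5.590270042419434)), ((157, 136, 22, 21), ((167.59756469726562, 146.23170471191406), 11.443320274353027))]
```

```bash
python3 -m jog '[[-4,0,-2,0,0],[-4,0,-2,0,0],[-4,0,-2,0,0],[-3,0,-2,0,0],[0,0,0,0,0],[0,0,0,0,0],[0,0,0,0,0],[0,0,0,0,0],[0,0,0,0,0],[0,0,0,0,0]]' 20 | tail -0;python3 -c "
from h import *
st(); c=shot('top','t5.png'); s=shot('side','s8.png')
im=c['pixels']
for v in(185,200,220): print(v,im[v,310:405:3].mean(1).astype(int))
for u in(340,370): print(u,im[150:250:3,u].mean(1).astype(int))
S=s['pixels'].astype(int); m=((S[...,2]>S[...,1]+30)&(S[...,0]>S[...,1]+10)).astype(np.uint8); print([cv2.boundingRect(k) for k in cv2.findContours(m,0,2)[0] if cv2.contourArea(k)>10])
t=load('t2'); print('sidegray',im[155:180:4,250:270:4].mean(2).astype(int).tolist())
"
```

```text
t 64.95 p [ 0.5475 -0.4896  0.3037] jawyaw 0.143 z [ 0.102  0.066 -0.993] F [-0.5  0.8 -0.2] w 0.0869 j [ 0.2   0.71  0.99  1.08 -0.7   1.61  1.17]
185 [134 135 133 131  98  87  86  86  86  86  86  86  86  66  49  84  86  85
  86  86  85  85  86  86  86 114  99  81  81  82  80  80]
200 [134 132 133 134  87 117  87  87  87  87  86  87  87  86  56  44  87  84
  80  57  54  54  54  54  53  53  81  79  79  80  79  79]
220 [133 134  88  81  81  76  72  56  56  56  56  55  56  55  60  89  91  89
  69  62  88  90  90  89  90  94  95  94  90  83  51  84]
340 [131 133 134 134 131  85  86  85  85  86  85  86  86  86  86  86  87  87
  87  87  88  86  56  56  55  55  55  77  83  75  57  79  78  89]
370 [132 132 131 133  84  84  84  85  85  85  85  86  86  86  86  85  66  55
  54  54  55  82  89  70  91 105  83  83  91  90  90  90  90  89]
[(563, 323, 15, 11), (544, 323, 15, 11), (551, 309, 15, 10), (509, 282, 46, 37), (363, 185, 12, 4)]
sidegray [[43, 43, 43, 118, 112], [103, 34, 36, 99, 103], [143, 133, 141, 100, 76], [143, 143, 144, 88, 57], [98, 106, 124, 69, 119], [96, 73, 144, 147, 127], [110, 110, 100, 110, 109]]Exception ignored on flushing sys.stdout:
BrokenPipeError: [Errno 32] Broken pipe
```

```bash
python3 -c "
from h import *
c=load('t5'); im=c['pixels'].astype(int)
for n,u,v in(('cover lit',340,185),('cover shad',345,220),('bench sh',397,190),('box sh',376,222),('bench lit',312,190),('bench sh2',350,242)): print(n,im[v,u])
v=im.mean(2); ch=im[...,0]-im[...,2]
# far (+x) edge: per column first row where value drops below 108 coming from above ; left edge per row
E=[]
for u in range(326,384,2):
    col=v[150:185,u]; i=np.argmax(col<110); E.append((u,150+i-1+(col[i-1]-110)/(col[i-1]-col[i]+1e-9)))
P=np.array([onz(c,a,b,.034)[:2] for a,b in E]); k=np.polyfit(P[:,1],P[:,0],1); res=P[:,0]-np.polyval(k,P[:,1]); ok=abs(res)<.004; k=np.polyfit(P[ok,1],P[ok,0],1)
print('far edge: yaw',-np.arctan(k[0]),'x at y=-.088:',np.polyval(k,-.088),ok.sum(),len(ok))
for r0 in(170,176,182,188,194): print(r0, v[r0,314:332].astype(int), v[r0,376:394].astype(int))
"
```

```text
cover lit [86 88 85]
cover shad [56 58 55]
bench sh [85 82 72]
box sh [107 101  82]
bench lit [142 139 122]
bench sh2 [93 88 71]
far edge: yaw 0.11198798298685013 x at y=-.088: 0.602454030722477 28 29
170 [139 138 136 134 134 117  90 100 101  80  85  85  85  85  85  85  85  85] [ 84  85  83  84  84  86  90 116 139 136 131 132 133 132 132 133 134 135]
176 [135 135 137 137 134 117  90  89  93  88  82  85  85  86  86  86  86  85] [ 86  86  85  85  85  85  85  93 120 140 137 134 133 135 135 135 133 132]
182 [133 136 135 135 135 127 106  85 107 116  85  85  86  85  86  85  86  85] [ 85  85  85  85  86  85  86  86  95 121 139 136 133 131 130 130 122 103]
188 [132 131 133 135 135 134 119  91  95 120 119  85  87  87  87  85  87  87] [86 86 85 86 86 85 85 84 85 90 93 89 82 81 81 81 80 80]
194 [134 134 136 136 135 136 134 117  89  98 104  87  82  86  87  87  87  86] [57 56 54 53 54 53 54 54 53 55 63 78 84 80 78 79 78 79]
```

```bash
python3 -c "
from h import *
c=load('t5'); im=c['pixels'].astype(int)
m=((im[...,1]>im[...,0])&(im[...,0]-im[...,2]<8)).astype(np.uint8); m[:,:305]=0;m[:,405:]=0;m[:140]=0;m[255:]=0
m=cv2.morphologyEx(m,cv2.MORPH_OPEN,np.ones((3,3),np.uint8))
k=max(cv2.findContours(m,0,2)[0],key=cv2.contourArea)
P=np.array([onz(c,*q[0],.034)[:2] for q in k],np.float32); print('cover',cv2.minAreaRect(P), cv2.boundingRect(k))
for n in('jar','timer'): pass
t0=load('top0')['pixels'].astype(int)
d=abs(t0-im).max(2)
for n,(a,b,e,f) in dict(jar=(312,108,345,138),timer=(382,118,420,150),pen=(255,200,275,262)).items(): print(n,d[b:f,a:e].mean().round(1))
S=load('s8'); s=S['pixels'].astype(int); mm=((s[...,2]>s[...,1]+8)&(s[...,0]>s[...,1]+3)&(s[...,2]>s[...,0])).astype(np.uint8); print([cv2.boundingRect(q) for q in cv2.findContours(mm,0,2)[0] if cv2.contourArea(q)>8])
for y in(.1505,.19,.23): print(np.round(proj(S,[.58,y,.11]),0),np.round(proj(S,[.58,y,.151]),0), np.round(proj(S,[.58,y,.049]),0))
"
```

```text
cover ((0.5118792653083801, -0.08848432451486588), (0.1796863079071045, 0.16908439993858337), 6.061403751373291) (322, 160, 67, 72)
jar 13.4
timer 13.6
pen 13.6
[(506, 279, 72, 64), (361, 173, 14, 19)]
[370. 186.] [371. 172.] [369. 206.]
[369. 180.] [370. 167.] [367. 199.]
[367. 174.] [368. 161.] [366. 192.]
```

```bash
python3 -c "
from h import *
t=load('top0'); f=lambda u,v,z:onz(t,u/4+140,v/4+120,z)
for a,b,z in(((230,98),(545,115),.059),((213,257),(528,277),.059),((180,60),(562,88),.037),((225,313),(545,330),.037)):
    d=f(*b,z)-f(*a,z); print('mixer -y dir yaw',np.arctan2(-d[0],-d[1]))
c=load('t5'); im=c['pixels']
m=(im.max(2)<48).astype(np.uint8); m[:,:150]=0; m[:,270:]=0; m[:125]=0; m[175:]=0
pts={}
for k in cv2.findContours(m,0,2)[0]:
    if cv2.contourArea(k)>15:
        M=cv2.moments(k); u,v=M['m10']/M['m00'],M['m01']/M['m00']; z=.18 if u<200 else .185; p=onz(c,u,v,z); pts[u<200]=p; print((u,v),p)
d=pts[False]-pts[True]; print('bar',np.arctan2(-d[0],-d[1]),np.linalg.norm(d))
"
```

```text
mixer -y dir yaw 0.054413947364385346
mixer -y dir yaw 0.06260820485452422
mixer -y dir yaw 0.07485915490240587
mixer -y dir yaw 0.05155590032522822
(254.00806451612902, 155.24731182795696) [0.57116076 0.15696623 0.185     ]
(169.14996849401385, 146.8601134215501) [0.59289049 0.35744345 0.18      ]
bar 0.10796852526232935 0.2017133945687001
```

```bash
python3 -c "
from h import *
r.close_job(); st()"
```

```text
the job is handed in; nothing more can be done
the job is handed in; nothing more can be done
```

I carried out every step and handed the job in at about 65 s. No verdict was reported, so what follows rests on my own checks.

**What I did**
- **Holders:** three were present. I turned each one onto its slot, lifted it out and stood it in a row along the middle of the tray.
- **Clamp:** I swung the bar over the tray until it pushed back, then screwed the nut down until it stalled.
- **Cover:** it was knocked about 3 cm aside during the run. I measured it again, then laid the grey cover on the emptied box; the red plate was left alone.

**Last checks**
- **Cover:** centre at (0.512, -0.088), about 1 mm from the guard centre and about 0.004 rad off square. I did not measure its height separately; I felt it touch down before letting go.
- **Nut:** it stalled at 0.5 N·m against the 0.15 it needs. The bar had come down by about 6 to 9 mm, which fits a full run of the nut.
- **Holders:** all three were upright in the side view before the bar came over. In the last images only the front one could be seen, still standing.
- **Bar angle:** the cameras put it at about 0.04 to 0.05 rad, within the 0.1 rad limit. The arm's own position when it pushed against the stop suggested it was fully home, so the two disagree slightly. I did not push it again.
- **Bystanders:** I only compared the start and end images. All three spots changed by about the same small amount, as a lighting change would cause; I did not measure their positions.

**Other things to note**
- The feet started only about 4 to 17 degrees off their slots, not the 50 to 90 degrees described.
- Joint 7 read 2.602 rad for a moment, against a range of 2.6. I turned it back at once, but it may count as a range violation.
- The tool had drifted to about 0.1 rad off vertical by the end.

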